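# Sort potted power modules by wrist load into the heavy and light trays

### The arm

A 7-joint arm with a two-finger parallel gripper is mounted at the origin on the work surface. World frame = base frame: x ahead of the robot, y to its left, z up, the work surface at z = 0. Lengths are in m, angles in rad, forces in N, time in s.
With the tool pointing down it reaches from about 0.425 to 0.925 m from the base axis. Payload 6.8 kg.
Tool frame: the origin (TCP) lies on the front face of the gripper's body, between the roots of the fingers; the fingertips stand 73 mm ahead of it and the grasp point (between the pads) lies 54 mm ahead of it; z points along the fingers, y is the direction in which the jaws open and shut (so a half turn about z gives the same grasp; the last joint's range is limited). The gripper opens to 85 mm and grips with 20 to 120 N. Pads are 22 mm wide; open, the fingers measure 114 mm over their backs; the gripper's body (76 mm by 85 mm) begins 54 mm behind the grasp point. The pads swing forward as they close: fully open they stand 13 mm farther back than shut.
Start: joints at [1.121, 0.477, 0.022, 1.555, -0.011, 1.109, -0.083], TCP at [0.226, -0.636, 0.304] pointing down, gripper open.
Joint ranges: [-2.96, 2.96], [-0.34, 2.1], [-1.41, 1.46], [0.24, 2.44], [-1.37, 4.51], [0.17, 1.92], [-2.96, 2.96]. Speed limits (rad/s): [2.39, 2.39, 3.14, 3.14, 3.14, 3.14, 3.14].

### API

Orientations are given as a unit quaternion [w, x, y, z].
In Python, from station import get_obs, read_camera, hand_in, spot_in, cut_out, spot_point gives the robot as it stands. The module is installed in compiled form; this text tells all that it offers.
- The arm moves only by the tool move_arm, never from a script. Its arguments are lists of equal length, an entry for each row: "gripper": the opening, from 0 (shut) to 1 (fully open); "xyz": the shift along the tool's x, y, z in cm, a list of three; "twist": the turn about the tool's z in rad. A call has 1 to 5 rows; each row is the pose to reach, as a shift and turn from the pose commanded when the call began, along the tool's axes at that moment; what a row does not reach only later rows make up. A row lasts 1/12 s, in which the tool goes at most 41.7 mm and 7.16 degrees, less where a joint would pass 70% of its speed; a pose out of reach is approached as far as the arm can. A call with a gripper value outside its range is refused whole. The fingers move at their own pace and stop on an object; "squeeze" is the grip in N (left out, the last holds). Time passes only in rows, so rows that repeat a pose let the fingers close. It gives the time, the measured TCP pose, the force and the opening at its end, in the units of the state.
- get_obs(): the state, without advancing time (a new reading comes with each control period).
- read_camera(name): name is "side" or "top"; returns a dict with "pixels" (420x560x3 uint8, red, green, blue), "fx", "fy", "cx", "cy" (pixels), "k1" (the pictures are not rectified: a ray, as slopes to the right and down, at radius r is drawn at 1 + k1 r^2 times it, then the intrinsics apply), "R" (3x3) and "t" (3): a world point X has camera coordinates R X + t. Camera axes: x right, y down, z forward; pixel columns grow to the right and rows downward; lengths in m; the calibration is good to about 2 mm. A picture is of the moment at which its call begins. There is no depth.
- hand_in(): hands the job in, once; it reports no verdict.
Trained networks look in the newest picture that a camera, given by its name, has taken for a name from the list of things; names that differ only in an ending like _2 or _b are one class to them, and where a whole thing is asked for, a point or a joint stands for the part that bears it (a point fixed in the world has none). Each returns a list of dicts, best first, with "p" (0 to 1); they miss things now and then, are a little off and sometimes report something else, mostly with a low value. They report only what shows in the picture. A call takes as long as a camera call. They do not tell look-alikes from the thing itself.
- spot_in(query, camera): "centre" ([x, y, z] in m, in world coordinates, good to about 4 mm: the middle of the surface that is visible of it).
- cut_out(query, camera): "pixels" (420x560 bool, what is visible of it).
- spot_point(query, camera): "centre" ([x, y, z] in m, in world coordinates, good to about 4 mm: a listed point, or the origin of a listed thing).
The state is a dict: "t": time; "q": joint angles; "joint_vel": joint speeds; "joint_torque": joint torques, N m; "eef_pos": TCP position; "tool_rot": TCP orientation; "contact_force": force on the tool from outside, world axes, zero at the start; "torque": the same for the moment, N m; "gripper_width": opening from 0.0 (shut) to 1.0 (fully open).
Only numpy, scipy, OpenCV 4.12 (cv2) and the standard library are available. Lean on these libraries where they do the work, as an engineer would, in place of code of your own. Each camera call takes 0.05 s, during which the arm holds its last target.

### The job

Check the filling of the two potted power modules by feel: lift each one just clear of its cradle to judge its weight, and sort it, 400 g or more into the blue-edged tray and less into the yellow-edged tray (within 30 g of the limit either will do). Set the module down on the tray's open apron and slide it under the lips of a free lane, plate flat, gently until it is fully home against the back stop, then let go. Keep the modules low, less than 15 cm above the bench, all the time, do not force or drop them (30 N at the very most against a tray), and leave the other things on the bench where they are.

Things in the scene. Friction and masses are not known exactly. Their poses are not given: they have to be found in the camera images.
- module_a_center (a point): centre of a loose potted module in cradle_a, 34 mm above its underside; z up. Plate 70 (x) x 56 (y) x 8 mm; on it a black block 60 x 42 mm, top 8 mm above this point; on that a grey grip post 24 (x) x 20 (y) mm, from 8 to 34 mm above this point. Both modules look alike; each weighs 140 to 660 g, independently, which cannot be seen
- module_b_center (a point): centre of a loose potted module in cradle_b, 34 mm above its underside; z up. Plate 70 (x) x 56 (y) x 8 mm; on it a black block 60 x 42 mm, top 8 mm above this point; on that a grey grip post 24 (x) x 20 (y) mm, from 8 to 34 mm above this point. Both modules look alike; each weighs 140 to 660 g, independently, which cannot be seen
- heavy_tray: fixed blue-edged tray for the heavy (400 g or more) modules, 190 (x) x 148 (y) x 20 mm; origin at the centre of its underside, x from open front to back stop. Floor 5 mm thick, two lanes along x at y = +36 and -36 mm: open flat apron from x = -95 to -20 (module centre fits at -58), flared cheeks to 0, then lips over the lane to the stop's face at +85. Trays may be swapped left and right
- light_tray: fixed yellow-edged tray for the light (under 400 g) modules, 190 (x) x 148 (y) x 20 mm; origin at the centre of its underside, x from open front to back stop. Floor 5 mm thick, two lanes along x at y = +36 and -36 mm: open flat apron from x = -95 to -20 (module centre fits at -58), flared cheeks to 0, then lips over the lane to the stop's face at +85. Trays may be swapped left and right
- heavy_tray_home1 (a point): point on the floor of the blue-edged tray, in its lane at y = +36 mm, under the centre of a module that is fully home (x = +50 in the tray). The lane here is 60 mm wide between fixed, thinly rubber-lined walls; lips on both sides, underside 11 mm above the floor, leave a 49 mm slot for the black block, so the plate can only be slid in along x from the apron
- heavy_tray_home2 (a point): point on the floor of the blue-edged tray, in its lane at y = -36 mm, under the centre of a module that is fully home (x = +50 in the tray). The lane here is 60 mm wide between fixed, thinly rubber-lined walls; lips on both sides, underside 11 mm above the floor, leave a 49 mm slot for the black block, so the plate can only be slid in along x from the apron
- light_tray_home1 (a point): point on the floor of the yellow-edged tray, in its lane at y = +36 mm, under the centre of a module that is fully home (x = +50 in the tray). The lane here is 60 mm wide between fixed, thinly rubber-lined walls; lips on both sides, underside 11 mm above the floor, leave a 49 mm slot for the black block, so the plate can only be slid in along x from the apron
- light_tray_home2 (a point): point on the floor of the yellow-edged tray, in its lane at y = -36 mm, under the centre of a module that is fully home (x = +50 in the tray). The lane here is 60 mm wide between fixed, thinly rubber-lined walls; lips on both sides, underside 11 mm above the floor, leave a 49 mm slot for the black block, so the plate can only be slid in along x from the apron
- cradle_a: fixed grey cradle, 86 (x) x 72 (y) mm, in which module_a stands with 1 to 7 mm play all round; rubber floor 4 mm above the bench, rim 8 mm tall; origin at the centre of its underside
- cradle_b: the same kind of cradle, for module_b
- flux_jar: bystander: white jar, 56 mm across, 55 mm tall; origin at the centre of its underside
- screwdriver: bystander: green-handled screwdriver 150 mm long, lying on the bench
- circuit_board: bystander: green circuit board 75 x 55 mm with low parts, lying flat
- parts_box: bystander: clear open box of small parts, 70 x 70 x 40 mm
Mind the look-alikes: they are no part of the job. What is shaped like the part that bears module_b_center but purple is not meant.

How it is judged:
By the outcome, as a careful person would: the job done as asked, in the order asked, and still so for the second after the job is handed in, with the robot touching nothing.
It also fails if it takes over 72 s, if anything falls off the work surface, if the arm or the gripper's body presses on something with over 40 N, if the wrist force passes 120 N, or if a joint passes its speed limit or range.

## Working session

There is one attempt and no reset: what is moved stays moved. The work goes in short steps, Python scripts to look and compute and a tool call to move; the robot and the scene stay as the last step left them, time stands still between calls to the robot, and variables do not carry over. Pictures are saved under pics/ and viewed, and the job is handed in when it is done.

Besides the shell and the picture viewer there is one more tool, called after ">>>" as name([rows], argument=value, ...), one row to a line, values as JSON. move_arm: Moves the arm, as the interface text tells. Its arguments: {"type":"object","properties":{"gripper":{"type":"array","items":{"type":"number"}},"xyz":{"type":"array","items":{"type":"array","items":{"type":"number"}}},"twist":{"type":"array","items":{"type":"number"}},"squeeze":{"type":"number"}},"required":["gripper","xyz","twist"]}

```bash
mkdir -p pics
python3 - <<'E'
from station import *
import cv2
o=get_obs();print({k:(v.tolist() if hasattr(v,'tolist') else v) for k,v in o.items()})
for c in('side','top'):
    d=read_camera(c);cv2.imwrite(f'pics/{c}0.png',cv2.cvtColor(d['pixels'],cv2.COLOR_RGB2BGR))
    print(c,d['fx'],d['cx'],d['cy'],d['k1'],d['R'],d['t'])
    for n in ['module_a_center','heavy_tray','light_tray','heavy_tray_home1','light_tray_home1','cradle_a','flux_jar','screwdriver','circuit_board','parts_box']:
        for r in spot_point(n,c)[:5]: print(n,round(r['p'],2),[round(float(x),4) for x in r['centre']])
E
```

```text
{'t': 0.0, 'q': [1.1209126659972388, 0.47781768700119626, 0.022335910650935962, 1.55644115269811, -0.01149337650200633, 1.1093221247289125, -0.08312745990881482], 'joint_vel': [0.00015421708502768086, 0.001982858517201757, -0.0010557207360714286, -0.0014047816340783388, -0.00032654369711510706, 0.00013473028558875025, -0.0009280408837207513], 'joint_torque': [0.0001912310335683287, -59.64545488357544, 1.6078489646315575, -28.119349479675293, 0.012239862699061632, 0.009422556613571942, 3.0094913228140285e-07], 'eef_pos': [0.22607989223293873, -0.635524059594657, 0.3029180907206101], 'tool_rot': [-0.000901615591372493, 0.9854330159250314, 0.1700614774148139, -0.00022828428130242258], 'contact_force': [-0.028603672218959368, 0.07857068060725982, -0.14198846867779177], 'torque': [-0.021727118628511587, 0.022479377573068532, -0.0176733952036831], 'gripper_width': 1.0015951183480132}
side 406.80470497192044 276.01417440353964 212.48021046689558 -0.03532870164990587 [[-8.83315443e-01 -4.68779036e-01 -2.08379307e-04]
 [-2.77938884e-01  5.24075192e-01 -8.05043583e-01]
 [ 3.77496761e-01 -7.110
[... 879 characters left out ...]
4696, 0.0772, 0.037]
heavy_tray 0.83 [0.5667, -0.2862, -0.0001]
light_tray 0.85 [0.5416, 0.2677, -0.0003]
heavy_tray_home1 0.8 [0.6122, -0.3268, 0.0091]
heavy_tray_home1 0.75 [0.6215, -0.2525, 0.0045]
light_tray_home1 0.71 [0.5883, 0.3079, 0.0069]
light_tray_home1 0.66 [0.5957, 0.2385, 0.0055]
cradle_a 0.91 [0.4777, 0.0796, 0.0022]
cradle_a 0.66 [0.5, -0.081, 0.0021]
cradle_a 0.39 [0.7206, -0.0184, -0.0002]
flux_jar 0.59 [0.7331, 0.0947, -0.0047]
flux_jar 0.17 [0.7434, -0.1407, 0.002]
screwdriver 0.69 [0.7224, -0.0196, -0.0007]
circuit_board 0.76 [0.7427, -0.1402, -0.0013]
parts_box 0.88 [0.3792, 0.1986, -0.0004]
parts_box 0.55 [0.7199, -0.0193, 0.0011]
parts_box 0.49 [0.5944, 0.2378, 0.006]
```

View pics/top0.png

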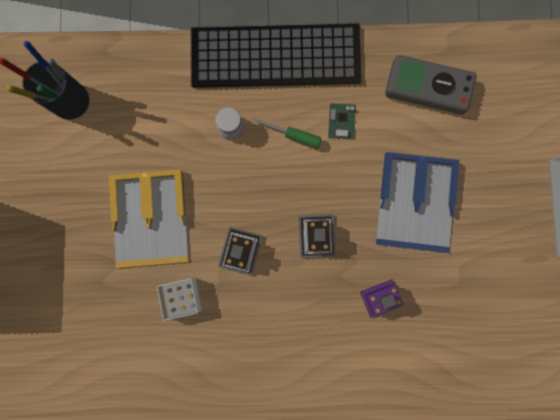

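View pics/side0.png

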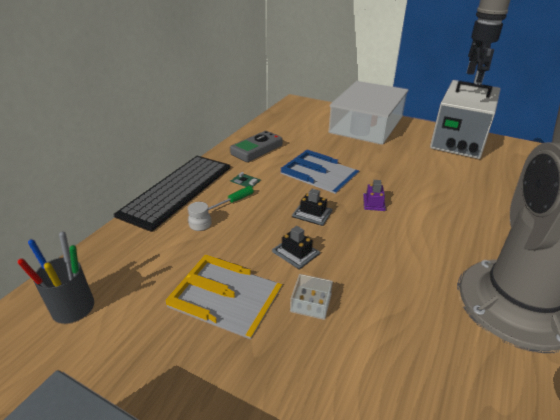

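Run:
```python
import cv2
im=cv2.imread('pics/top0.png')
def crop(n,x0,y0,w,h,s):
    c=cv2.resize(im[y0:y0+h,x0:x0+w],None,fx=s,fy=s,interpolation=cv2.INTER_CUBIC)
    for i in range(0,w,10): cv2.putText(c,str(x0+i),(i*s,8),0,.3,(255,255,255),1); cv2.line(c,(i*s,10),(i*s,14),(255,255,255),1)
    for i in range(0,h,10): cv2.putText(c,str(y0+i),(0,i*s+4),0,.3,(255,255,255),1)
    cv2.imwrite(n,c)
crop('pics/light.png',100,160,100,115,5)
crop('pics/heavy.png',370,145,100,115,5)
crop('pics/mods.png',210,205,135,75,5)
```

```text
(no output)
```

View pics/light.png

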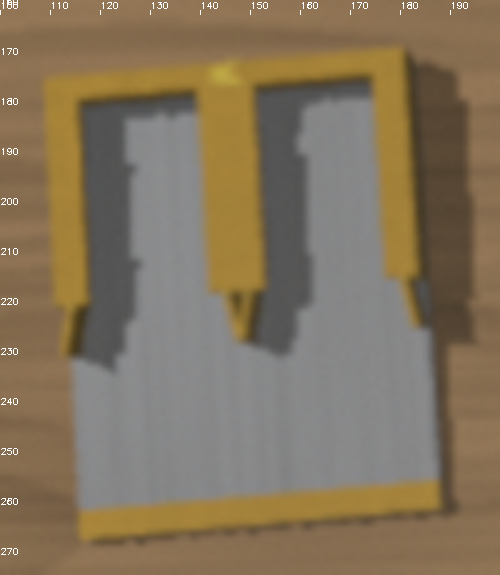

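View pics/heavy.png

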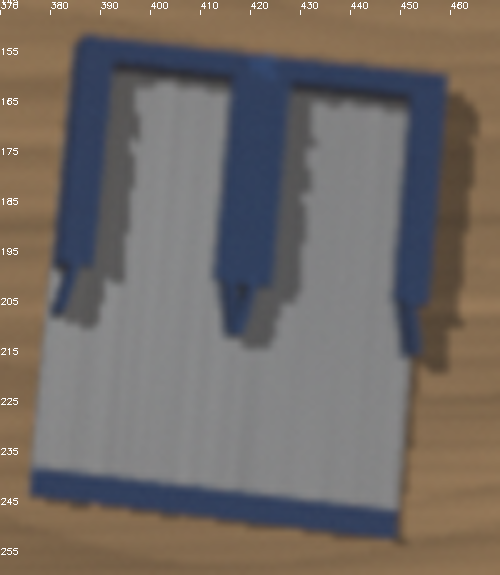

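View pics/mods.png

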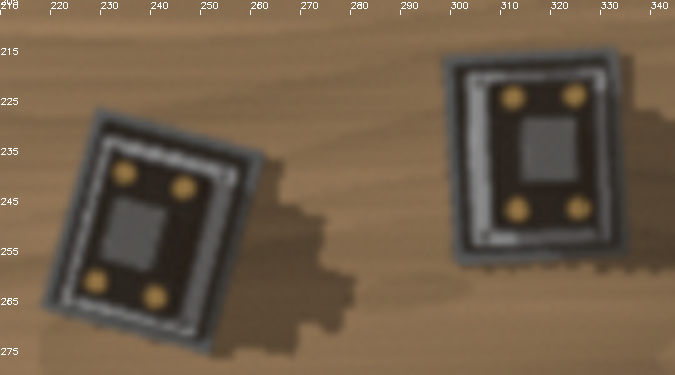

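```bash
cat > h.py <<'E'
import numpy as np
from station import *
from scipy.optimize import least_squares
def proj(d,X):
    p=np.asarray(X)@np.array(d['R']).T+np.array(d['t']); s=p[:,:2]/p[:,2:]
    r2=(s**2).sum(1,keepdims=True); s=s*(1+d['k1']*r2)
    return s*[d['fx'],d['fy']]+[d['cx'],d['cy']]
def fit(d,P,uv,x0):
    P=np.array(P,float)
    def W(v):
        c,s=np.cos(v[2]),np.sin(v[2])
        return np.c_[v[0]+c*P[:,0]-s*P[:,1],v[1]+s*P[:,0]+c*P[:,1],P[:,2]]
    f=lambda v:(proj(d,W(v))-uv).ravel()
    r=least_squares(f,x0,loss='soft_l1',f_scale=.5)
    return r.x,f(r.x).reshape(-1,2)
E
python3 - <<'E'
from h import *
np.set_printoptions(precision=4,suppress=True)
d=read_camera('top')
def px(l,x0,y0): return (np.array(l)+.5)/5-.5+[x0,y0]
z=.02
P=[(.095,.074,z),(.095,-.074,z),(0,.074,z),(0,.0605,z),(0,.0115,z),(0,-.0115,z),(0,-.0605,z),(0,-.074,z),(-.095,.074,.003),(-.095,-.074,.003),(.085,.0605,z),(.085,.0115,z),(.085,-.0115,z),(.085,-.0605,z)]
L=px([(45,77),(405,48),(54,304),(90,304),(209,292),(265,290),(387,278),(417,276),(80,542),(440,510),(77,100),(194,92),(255,87),(372,77)],100,160)
H=px([(79,38),(447,75),(57,263),(92,268),(215,277),(272,288),(395,299),(429,305),(32,495),(398,538),(112,66),(231,81),(288,88),(411,96)],370,145)
for n,u,x0 in(('L',L,[.542,.266,0]),('H',H,[.566,-.285,0])):
    v,r=fit(d,P,u,x0);print(n,v);print(r.T)
    c,s=np.cos(v[2]),np.sin(v[2])
    for y in(.036,-.036): print('home',v[0]+c*.05-s*y,v[1]+s*.05+c*y)
for n,pins,post,x0 in(('A',[(124,173),(183,188),(95,282),(155,297)],[(117,197),(166,209),(101,258),(150,270)],[.47,.078,0]),('B',[(513,98),(574,96),(516,209),(578,208)],[(521,118),(576,118),(523,182),(578,180)],[.5,-.08,0])):
    u=px(pins+post,210,205)
    a,b=.0225,.0125
    Pm=[(a,b,.047),(a,-b,.047),(-a,b,.047),(-a,-b,.047)]+[(i*.012,j*.010,.072) for i in(1,-1) for j in(1,-1)]
    v,r=fit(d,Pm,u,x0);print(n,v);print(r.T)
E
```

```text
L [0.542  0.265  0.0627]
[[-0.0885 -0.2779  0.1926 -0.3727 -0.1293 -0.0618 -0.4883  0.1105  0.2642
   0.151   0.31    0.7422 -0.289   0.0748]
 [ 0.1289  0.1407  0.5664  0.0257  0.4655 -0.0537  0.3895  0.2506 -0.4414
   0.0219 -0.2148 -0.5319 -0.4333 -0.3573]]
home 0.5896889088797084 0.30407936149575265
home 0.5942022777434204 0.23222096253293079
H [ 0.565  -0.2874 -0.1273]
[[ 0.3476 -0.2737  0.6422  0.3061 -0.0231  0.0172 -0.0997 -0.1266 -0.2456
  -0.5435 -0.073   0.2052  0.1543 -0.1584]
 [-0.136  -0.21    0.4969  0.1986  0.9508 -0.0479  0.3189 -0.1719  0.854
   0.2567 -0.2986 -0.8609 -1.1161 -0.2754]]
home 0.6191168361341398 -0.25798873348997564
home 0.6099774518791733 -0.3294063199476548
A [ 0.47    0.0777 -0.2655]
[[-0.0533  0.436  -0.1051  0.2395 -0.2798  0.0561 -0.2956  0.0653]
 [-0.3732 -0.2626  0.1355  0.2841 -0.0798  0.0901 -0.0233  0.1637]]
B [ 0.4991 -0.0817  0.0043]
[[-0.3611  0.1613 -0.2766  0.112   0.3444 -0.1595  0.3264 -0.1475]
 [-0.3313 -0.2245  0.378   0.2959  0.1063 -0.1335 -0.1104  0.0549]]
```

```bash
cat >> h.py <<'E'
def Rq(q):
    from scipy.spatial.transform import Rotation as R
    return R.from_quat([q[1],q[2],q[3],q[0]]).as_matrix()
def go(x,y,z,yaw):
    o=get_obs();R=Rq(o['tool_rot']);d=R.T@(np.array([x,y,z])-o['eef_pos'])*100
    cur=np.arctan2(R[1,0],R[0,0]); tw=-((yaw-cur+np.pi)%(2*np.pi)-np.pi)
    print('t',round(o['t'],2),'pos',np.round(o['eef_pos'],4),'yaw',round(cur,4),'tilt',np.round(R[:2,2],4),'F',np.round(o['contact_force'],2),'T',np.round(o['torque'],2),'g',round(o['gripper_width'],3),'q',np.round(o['q'],2))
    print('-> shift',np.round(d,2),'twist',round(tw,4))
E
python3 -c "
from h import *
go(.499,-.082,.2,.004)"
```

```text
t 1.15 pos [ 0.2262 -0.636   0.3039] yaw 0.3417 tilt [ 0. -0.] F [-0.18  0.75 -0.7 ] T [0.02 0.01 0.01] g 1.002 q [ 1.12  0.48  0.02  1.56 -0.01  1.11 -0.08]
-> shift [ 44.26 -43.05  10.39] twist 0.3377
```

>>> move_arm([
  [44.3,-43.0,10.4],
  [44.3,-43.0,10.4],
  [44.3,-43.0,10.4],
  [44.3,-43.0,10.4],
  [44.3,-43.0,10.4],
], gripper=[1,1,1,1,1], twist=[0.338,0.338,0.338,0.338,0.338], squeeze=40)

```text
t: 1.57
eef_pos: [0.3177, -0.45, 0.2692]
tool_rot: [0.0, 1.0, 0.002, 0.0]
contact_force: [1.2, 0.5, 1.0]
gripper_width: 1.001
```

```bash
python3 -c "
from h import *
go(.499,-.082,.2,.004)"
```

```text
t 1.57 pos [ 0.3177 -0.45    0.2692] yaw 0.0032 tilt [ 0.0004 -0.0005] F [1.2  0.47 0.96] T [ 0.   -0.04  0.  ] g 1.001 q [ 0.82  0.31  0.03  1.89 -0.01  0.94 -0.72]
-> shift [ 18.24 -36.74   6.91] twist -0.0008
```

>>> move_arm([
  [18.2,-36.7,6.9],
  [18.2,-36.7,6.9],
  [18.2,-36.7,6.9],
  [18.2,-36.7,6.9],
  [18.2,-36.7,6.9],
], gripper=[1,1,1,1,1], twist=[0,0,0,0,0])

```text
t: 1.98
eef_pos: [0.4083, -0.2656, 0.2348]
tool_rot: [0.0, 1.0, 0.002, 0.0]
contact_force: [0.5, -0.3, 0.4]
gripper_width: 1.003
```

```bash
python3 -c "
from h import *
go(.499,-.082,.2,.004)"
```

```text
t 1.98 pos [ 0.4083 -0.2656  0.2348] yaw 0.0035 tilt [ 0.0009 -0.0005] F [ 0.5  -0.3   0.38] T [-0.09 -0.11  0.03] g 1.003 q [ 0.52  0.26 -0.08  2.06  0.03  0.82 -1.15]
-> shift [  9.13 -18.33   3.48] twist -0.0005
```

>>> move_arm([
  [9.1,-18.3,3.5],
  [9.1,-18.3,3.5],
  [9.1,-18.3,3.5],
  [9.1,-18.3,3.5],
  [9.1,-18.3,3.5],
], gripper=[0.8,0.8,0.8,0.8,0.8], twist=[0,0,0,0,0])

```text
t: 2.4
eef_pos: [0.4989, -0.082, 0.1997]
tool_rot: [0.0, 1.0, 0.002, 0.0]
contact_force: [0.3, 0.1, -1.3]
gripper_width: 0.799
```

>>> move_arm([
  [0,0,0],
  [0,0,0],
], gripper=[0.8,0.8], twist=[0,0])

```text
t: 2.57
eef_pos: [0.499, -0.0812, 0.1995]
tool_rot: [-0.0, 1.0, 0.005, 0.0]
contact_force: [0.1, -0.8, -0.5]
gripper_width: 0.804
```

```bash
python3 -c "
from h import *
import cv2
go(.499,-.082,.124,.004)
for c in ('top','side'):
  d=read_camera(c);cv2.imwrite('pics/'+c+'1.png',cv2.cvtColor(d['pixels'],cv2.COLOR_RGB2BGR))
a=cv2.imread('pics/top1.png')[190:310,230:390];b=cv2.imread('pics/side1.png')[140:280,240:400]
cv2.imwrite('pics/c1.png',np.hstack([cv2.resize(a,(400,300)),cv2.resize(b,(343,300))]))
"
```

```text
t 2.57 pos [ 0.499  -0.0812  0.1995] yaw 0.0095 tilt [0.0001 0.0009] F [ 0.13 -0.76 -0.46] T [-0.03 -0.   -0.03] g 0.804 q [ 0.18  0.34 -0.17  2.04  0.08  0.76 -1.6 ]
-> shift [0.   0.09 7.55] twist 0.0055
```

View pics/c1.png

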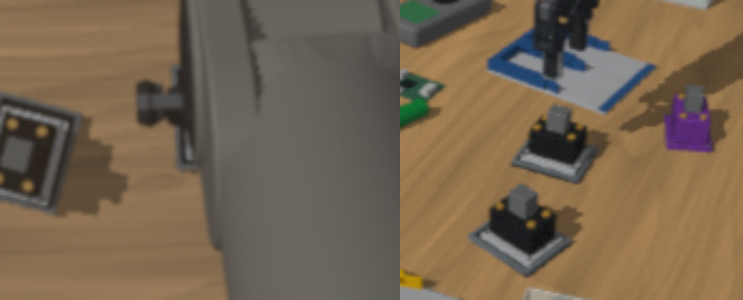

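>>> move_arm([
  [0,0,2.5],
  [0,0,5],
  [0,0,6.5],
  [0,0,7.5],
  [0,0,7.5],
], gripper=[0.8,0.8,0.8,0.8,0.8], twist=[0,0,0,0,0])

```text
t: 3.08
eef_pos: [0.4966, -0.0856, 0.1232]
tool_rot: [0.0, 1.0, 0.001, -0.002]
contact_force: [-0.9, -0.9, 0.2]
gripper_width: 0.798
```

```bash
cat >> h.py <<'E'
def weigh(n):
    f=[]
    for i in range(n):
        read_camera('side'); o=get_obs(); f.append(list(o['contact_force'])+list(o['torque'])); 
    f=np.array(f); print('F mean',f.mean(0).round(3),'sd',f.std(0).round(3),'se z',f[:,2].std()/n**.5)
    return f
E
python3 -c "
from h import *
import cv2
weigh(10)
go(.499,-.082,.124,.004)
d=read_camera('side');cv2.imwrite('pics/side2.png',cv2.cvtColor(cv2.resize(d['pixels'][150:250,250:390],None,fx=5,fy=5),cv2.COLOR_RGB2BGR))
"
```

```text
F mean [-0.11   0.026  0.217  0.01  -0.009 -0.002] sd [0.414 0.546 0.267 0.039 0.038 0.016] se z 0.08454143075017556
t 3.58 pos [ 0.4983 -0.084   0.1252] yaw 0.0039 tilt [ 0.0009 -0.0001] F [ 0.28 -0.41 -0.17] T [0.03 0.05 0.02] g 0.798 q [ 0.17  0.46 -0.15  2.09  0.12  0.6  -1.64]
-> shift [ 0.07 -0.2   0.12] twist -0.0001
```

View pics/side2.png

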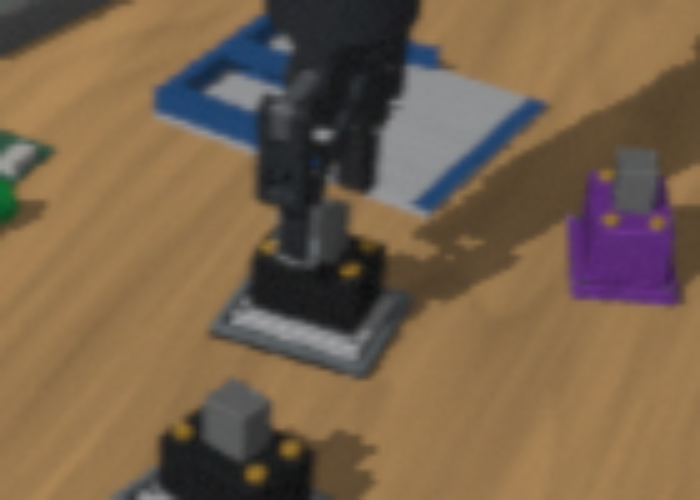

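>>> move_arm([
  [0,0,0.1],
  [0,0,0.1],
  [0,0,0.1],
  [0,0,0.1],
  [0,0,0.1],
], gripper=[0.15,0.15,0.15,0.15,0.15], twist=[0,0,0,0,0], squeeze=40)

```text
t: 4.05
eef_pos: [0.498, -0.0835, 0.1236]
tool_rot: [-0.0, 1.0, 0.002, -0.0]
contact_force: [0.5, 0.8, -0.7]
gripper_width: 0.227
```

```bash
python3 -c "
from h import *
import cv2
weigh(4)
go(.499,-.082,.124,.004)
d=read_camera('side');cv2.imwrite('pics/side3.png',cv2.cvtColor(cv2.resize(d['pixels'][150:250,250:390],None,fx=5,fy=5),cv2.COLOR_RGB2BGR))
"
```

```text
F mean [-0.126  2.713 -1.134  0.566 -0.006  0.088] sd [0.558 0.491 0.395 0.075 0.023 0.026] se z 0.1976096504662781
t 4.25 pos [ 0.498  -0.0836  0.1236] yaw 0.0043 tilt [-0.0002  0.0004] F [ 0.29  2.62 -1.64] T [0.66 0.02 0.13] g 0.225 q [ 0.17  0.47 -0.15  2.09  0.12  0.6  -1.64]
-> shift [ 0.1  -0.16 -0.04] twist 0.0003
```

View pics/side3.png

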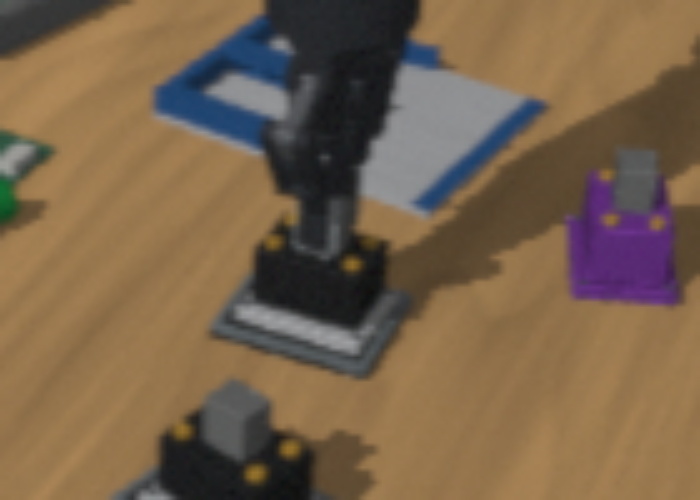

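>>> move_arm([
  [0,0,-0.4],
  [0,0,-0.8],
  [0,0,-1.2],
  [0,0,-1.2],
], gripper=[0.15,0.15,0.15,0.15], twist=[0,0,0,0])

```text
t: 4.63
eef_pos: [0.4986, -0.0846, 0.1367]
tool_rot: [0.0, 1.0, 0.002, 0.001]
contact_force: [-0.4, 0.4, -2.4]
gripper_width: 0.228
```

```bash
python3 -c "
from h import *
import cv2
weigh(16)
go(.499,-.082,.124,.004)
d=read_camera('side');cv2.imwrite('pics/side4.png',cv2.cvtColor(cv2.resize(d['pixels'][150:250,250:390],None,fx=5,fy=5),cv2.COLOR_RGB2BGR))
"
```

```text
F mean [ 0.056  0.096 -1.823  0.012  0.003  0.   ] sd [0.481 0.536 0.498 0.017 0.035 0.036] se z 0.12441620597092513
t 5.43 pos [ 0.4981 -0.084   0.1357] yaw 0.0038 tilt [-0.  0.] F [ 0.07  0.65 -1.66] T [ 0.04 -0.03  0.04] g 0.229 q [ 0.17  0.44 -0.16  2.08  0.12  0.62 -1.63]
-> shift [ 0.09 -0.2   1.17] twist -0.0002
```

View pics/side4.png

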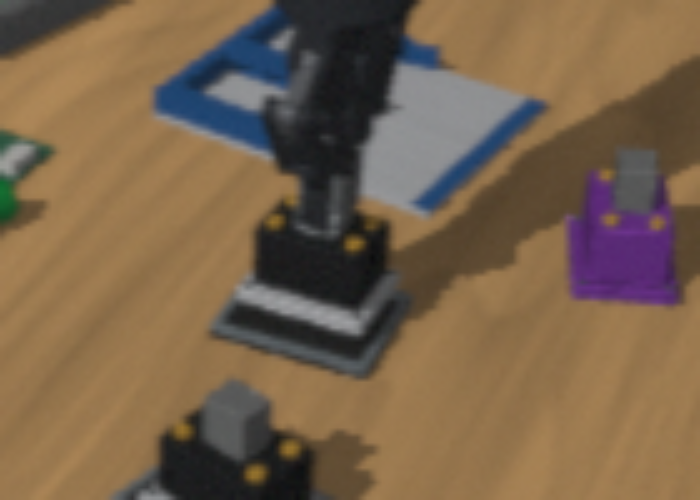

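>>> move_arm([
  [1.0,-0.5,-1.5],
  [3.5,-2.0,-2.0],
  [6.5,-4.0,-2.0],
  [9.0,-6.5,-2.0],
  [10.2,-9.4,-2.0],
], gripper=[0.15,0.15,0.15,0.15,0.15], twist=[0,0,0,0,0])

```text
t: 5.9
eef_pos: [0.603, 0.0102, 0.1563]
tool_rot: [0.0, 1.0, 0.001, 0.002]
contact_force: [1.8, -0.8, -1.2]
gripper_width: 0.226
```

>>> move_arm([
  [0,-3,0],
  [0,-6,0],
  [0,-9,0],
  [-1,-12,0],
  [-2.5,-14.5,0],
], gripper=[0.15,0.15,0.15,0.15,0.15], twist=[0,0,0,0,0])

```text
t: 6.32
eef_pos: [0.5747, 0.1579, 0.1557]
tool_rot: [-0.001, 1.0, 0.002, 0.001]
contact_force: [-0.2, 1.1, -2.3]
gripper_width: 0.225
```

```bash
cat >> h.py <<'E'
L=(.542,.265,.0627); H=(.565,-.2874,-.1273)
def tr(T,x,y):
    c,s=np.cos(T[2]),np.sin(T[2]); return T[0]+c*x-s*y, T[1]+s*x+c*y
E
python3 -c "
from h import *
go(*tr(L,-.060,.036),.155,L[2])"
```

```text
t 6.32 pos [0.5747 0.1579 0.1557] yaw 0.0045 tilt [0.0014 0.0013] F [-0.2   1.14 -2.34] T [ 0.04 -0.09 -0.05] g 0.225 q [-0.24  0.53 -0.17  1.86  0.13  0.76 -2.05]
-> shift [ -9.42 -13.97   0.08] twist -0.0582
```

>>> move_arm([
  [-2,-3,0],
  [-4.3,-6,0],
  [-6.5,-9.3,0],
  [-8.5,-12.4,0],
  [-9.4,-14.0,0],
], gripper=[0.15,0.15,0.15,0.15,0.15], twist=[-0.012,-0.024,-0.036,-0.048,-0.058])

```text
t: 6.73
eef_pos: [0.4759, 0.2997, 0.1558]
tool_rot: [-0.001, 0.999, 0.034, -0.001]
contact_force: [-1.4, 1.0, -1.5]
gripper_width: 0.226
```

```bash
python3 -c "
from h import *
import cv2
go(*tr(L,-.060,.036),.155,L[2])
for c in ('top','side'):
  d=read_camera(c);cv2.imwrite('pics/'+c+'5.png',cv2.cvtColor(d['pixels'],cv2.COLOR_RGB2BGR))
go(*tr(L,-.060,.036),.155,L[2])
a=cv2.imread('pics/top5.png')[150:310,90:250];b=cv2.imread('pics/side5.png')[180:360,150:330]
cv2.imwrite('pics/c5.png',np.hstack([cv2.resize(a,(400,400)),cv2.resize(b,(400,400))]))
"
```

```text
t 6.73 pos [0.4759 0.2997 0.1558] yaw 0.0682 tilt [-0.0015  0.0023] F [-1.38  1.   -1.53] T [ 0.05 -0.   -0.02] g 0.226 q [-0.5   0.49 -0.22  1.94  0.15  0.73 -2.31]
-> shift [0.38 0.28 0.08] twist 0.0055
t 6.83 pos [0.4767 0.2997 0.1559] yaw 0.0698 tilt [-0.001   0.0026] F [-0.38 -1.08 -1.86] T [ 0.02 -0.06 -0.07] g 0.224 q [-0.5   0.49 -0.22  1.94  0.15  0.73 -2.3 ]
-> shift [0.3  0.27 0.09] twist 0.0071
```

View pics/c5.png

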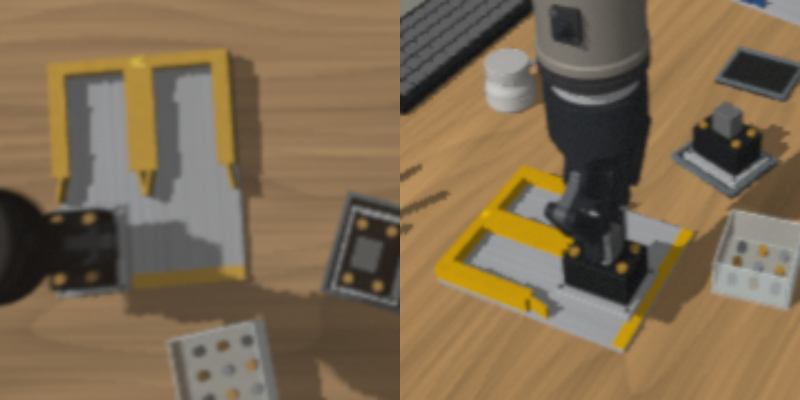

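```bash
cat >> h.py <<'E'
import cv2
def pins(d,box):
    x0,y0,x1,y1=box
    im=d['pixels'][y0:y1,x0:x1].astype(np.float32)
    w=np.clip(im[...,0]-im[...,2]-45,0,None)
    big=cv2.resize(w,None,fx=4,fy=4,interpolation=cv2.INTER_CUBIC)
    m=(big>15).astype(np.uint8); n,l,s,c=cv2.connectedComponentsWithStats(m)
    out=[]
    for i in range(1,n):
        ys,xs=np.where(l==i);ww=big[ys,xs]
        out.append(((xs*ww).sum()/ww.sum(),(ys*ww).sum()/ww.sum(),s[i,4]))
    return [((x+.5)/4-.5+x0,(y+.5)/4-.5+y0,a) for x,y,a in out]
E
python3 -c "
from h import *
im=cv2.cvtColor(cv2.imread('pics/top0.png'),cv2.COLOR_BGR2RGB)
for f,b in (('0',(227,230,254,268)),('0',(304,217,333,254)),('5',(106,230,138,268))):
  im=cv2.cvtColor(cv2.imread('pics/top%s.png'%f),cv2.COLOR_BGR2RGB)
  for p in pins({'pixels':im},b): print(np.round(p,2))
  print()
"
```

```text
[234.51 239.01 131.  ]
[246.29 242.03 133.  ]
[228.77 260.85 122.  ]
[240.66 263.97 126.  ]

[324.5  223.62 131.  ]
[312.13 223.99 125.  ]
[313.05 246.49 140.  ]
[325.04 246.19 105.  ]

[111.57 230.76 129.  ]
[125.07 236.93 150.  ]
[112.2  237.11  34.  ]
[113.31 261.32 158.  ]
```

```bash
python3 -c "
from h import *
d=read_camera('top')
def fitpins(uv,idx,z,x0,ab=None):
  S=np.array([(1,1),(1,-1),(-1,1),(-1,-1)])[idx]
  def f(v):
    a,b=ab if ab else v[3:5]
    c,s=np.cos(v[2]),np.sin(v[2]);P=S*[a,b]
    return (proj(d,np.c_[v[0]+c*P[:,0]-s*P[:,1],v[1]+s*P[:,0]+c*P[:,1],np.full(len(P),z)])-uv).ravel()
  r=least_squares(f,x0);return r.x,r.fun
print(fitpins(np.array([(234.51,239.01),(246.29,242.03),(228.77,260.85),(240.66,263.97)]),[0,1,2,3],.047,[.47,.08,-.26,.022,.012]))
print(fitpins(np.array([(312.13,223.99),(324.5,223.62),(313.05,246.49),(325.04,246.19)]),[0,1,2,3],.047,[.5,-.08,0,.022,.012]))
im=cv2.imread('pics/top5.png')[220:275,95:150]
cv2.imwrite('pics/c5b.png',cv2.resize(im,None,fx=10,fy=10,interpolation=cv2.INTER_CUBIC))
"
```

```text
(array([ 0.47012703,  0.07772307, -0.2658544 ,  0.02205359,  0.01202652]), array([-0.00630491,  0.01559063,  0.03683233, -0.00765207, -0.00781591,
        0.03980223, -0.0225657 , -0.04765096]))
(array([ 0.49932852, -0.08198812,  0.00619521,  0.022128  ,  0.01193726]), array([ 0.1005111 , -0.03293735, -0.12024544,  0.03387617, -0.10091387,
       -0.00399451,  0.12054518,  0.00302667]))
```

View pics/c5b.png

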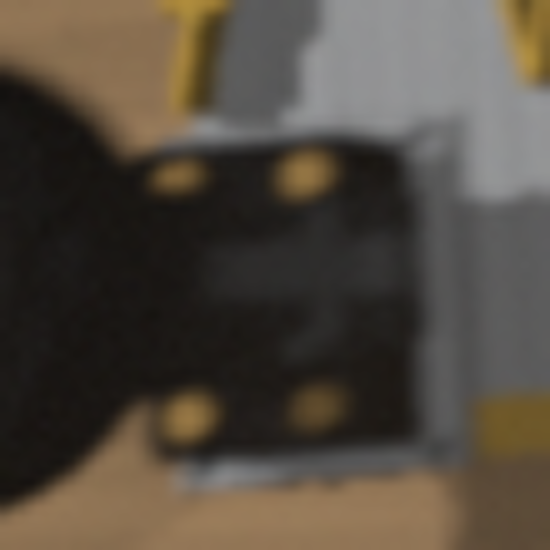

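```bash
cat >> h.py <<'E'
def fitpins(d,uv,idx,z,x0,ab=(.022,.012)):
  S=np.array([(1,1),(1,-1),(-1,1),(-1,-1)])[idx]; P=S*np.array(ab)
  def f(v):
    c,s=np.cos(v[2]),np.sin(v[2])
    return (proj(d,np.c_[v[0]+c*P[:,0]-s*P[:,1],v[1]+s*P[:,0]+c*P[:,1],np.full(len(P),z)])-np.array(uv)).ravel()
  r=least_squares(f,x0);return r.x,r.fun
def intray(T,x,y):
    c,s=np.cos(T[2]),np.sin(T[2]); dx,dy=x-T[0],y-T[1]; return c*dx+s*dy,-s*dx+c*dy
E
python3 -c "
from h import *
d=read_camera('top')
v,r=fitpins(d,[(112.2,237.15),(125.05,236.9),(113.3,261.3),(126.2,260.3)],[0,1,2,3],.079,[.48,.3,.06])
print(v,r.round(2),intray(L,v[0],v[1]))
go(*tr(L,-.060,.036),.155,L[2])
"
```

```text
[0.47867283 0.29805836 0.05676016] [ 0.2   0.61  0.03 -0.11 -0.04 -0.26 -0.19 -0.24] (np.float64(-0.061131327239805675), np.float64(0.03696141317482729))
t 6.93 pos [0.4795 0.295  0.1556] yaw 0.0628 tilt [ 0.     -0.0005] F [ 0.32 -0.44 -2.23] T [-0.11 -0.06  0.02] g 0.228 q [-0.5   0.49 -0.21  1.94  0.15  0.73 -2.3 ]
-> shift [ 0.05 -0.21  0.06] twist 0.0001
```

```bash
python3 -c "
from h import *
read_camera('side')
go(*tr(L,-.060,.036),.155,L[2])
d=read_camera('top')
cv2.imwrite('pics/top6.png',cv2.cvtColor(d['pixels'],cv2.COLOR_RGB2BGR))
for p in pins(d,(106,230,138,268)): print(np.round(p,2))
cv2.imwrite('pics/c6.png',cv2.resize(cv2.imread('pics/top6.png')[220:275,95:150],None,fx=10,fy=10,interpolation=cv2.INTER_CUBIC))
go(*tr(L,-.060,.036),.155,L[2])
"
```

```text
t 6.98 pos [0.4802 0.2939 0.1556] yaw 0.0607 tilt [ 0.0002 -0.001 ] F [-0.03 -1.3  -1.75] T [-0.06  0.05 -0.03] g 0.221 q [-0.5   0.49 -0.21  1.94  0.15  0.73 -2.3 ]
-> shift [-0.01 -0.33  0.05] twist -0.002
[112.  230.3  87. ]
[127.38 235.03 152.  ]
[114.8  235.31  59.  ]
[115.57 259.47 187.  ]
[128.22 266.08   5.  ]
[131.9  266.17  60.  ]
[117.36 267.14  33.  ]
[122.87 267.16  35.  ]
t 7.03 pos [0.4805 0.2934 0.1556] yaw 0.0595 tilt [ 0.0003 -0.0011] F [ 0.31 -0.38 -2.13] T [-0.04 -0.04  0.04] g 0.221 q [-0.5   0.49 -0.21  1.94  0.15  0.73 -2.3 ]
-> shift [-0.04 -0.38  0.06] twist -0.0032
```

View pics/c6.png

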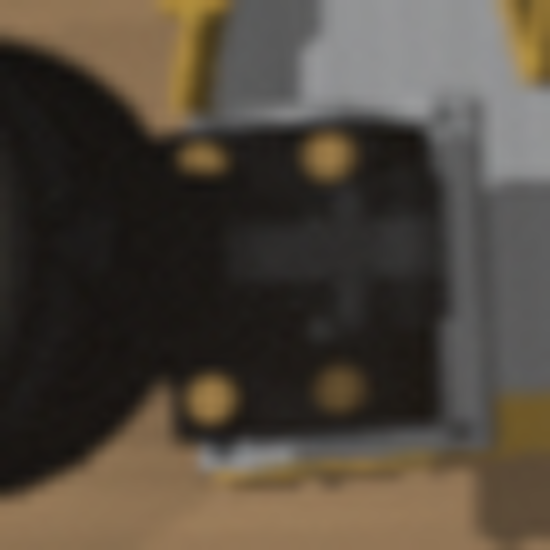

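```bash
python3 -c "
from h import *
for i in range(8):
  d=read_camera('top'); o=get_obs(); print(round(o['t'],2),o['eef_pos'].round(4) if hasattr(o['eef_pos'],'round') else np.round(o['eef_pos'],4))
cv2.imwrite('pics/top7.png',cv2.cvtColor(d['pixels'],cv2.COLOR_RGB2BGR))
for p in pins(d,(106,230,138,268)): print(np.round(p,2))
cv2.imwrite('pics/c7.png',cv2.resize(cv2.imread('pics/top7.png')[220:275,95:150],None,fx=10,fy=10,interpolation=cv2.INTER_CUBIC))
go(*tr(L,-.060,.036),.155,L[2])
"
```

```text
7.08 [0.4806 0.2932 0.1556]
7.13 [0.4806 0.2933 0.1556]
7.18 [0.4805 0.2935 0.1556]
7.23 [0.4803 0.2937 0.1556]
7.28 [0.4802 0.294  0.1557]
7.33 [0.4801 0.2942 0.1557]
7.38 [0.48   0.2944 0.1557]
7.43 [0.4798 0.2946 0.1557]
[112.05 230.28  80.  ]
[127.18 235.2  159.  ]
[114.5  235.32  68.  ]
[115.38 259.61 177.  ]
[131.   266.12  26.  ]
[122.92 267.21  22.  ]
[117.56 267.27   9.  ]
t 7.43 pos [0.4798 0.2946 0.1557] yaw 0.0611 tilt [-0.     -0.0001] F [-0.18 -0.53 -1.9 ] T [ 0.04  0.   -0.03] g 0.226 q [-0.5   0.49 -0.21  1.94  0.15  0.73 -2.3 ]
-> shift [ 0.02 -0.26  0.07] twist -0.0016
```

View pics/c7.png

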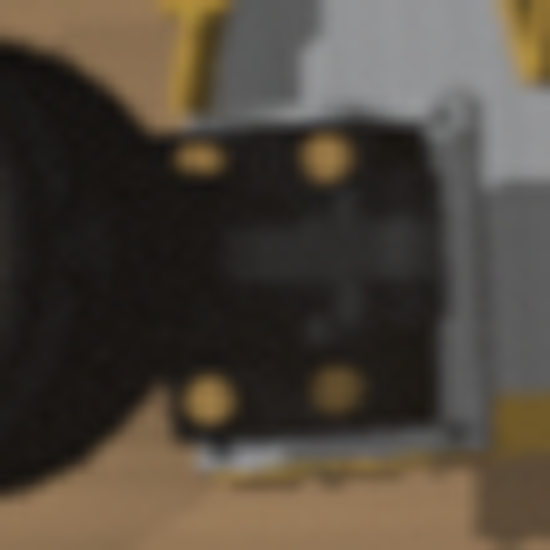

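```bash
python3 -c "
from h import *
d=read_camera('top')
for z in (.077,.079,.081):
  v,r=fitpins(d,[(127.2,235.2),(115.4,259.6),(128.2,258.3)],[1,2,3],z,[.48,.3,.06])
  print(v,r.round(2),intray(L,v[0],v[1]))
go(*tr(L,-.060,.036),.155,L[2])
"
```

```text
[0.48162547 0.29483544 0.06218748] [-0.07  0.03  0.08 -0.14 -0.01  0.11] (np.float64(-0.058386438703775946), np.float64(0.03355981844467604))
[0.48158104 0.29409954 0.0622391 ] [-0.07 -0.01  0.06 -0.12  0.    0.13] (np.float64(-0.05847688907751886), np.float64(0.03282814450940789))
[0.48153662 0.29336364 0.06229098] [-0.06 -0.05  0.04 -0.1   0.02  0.15] (np.float64(-0.05856733837299857), np.float64(0.032096471904498235))
t 7.48 pos [0.4798 0.2947 0.1557] yaw 0.0613 tilt [-0. -0.] F [ 0.7  -0.13 -1.77] T [0.02 0.08 0.04] g 0.225 q [-0.5   0.49 -0.21  1.94  0.15  0.73 -2.3 ]
-> shift [ 0.02 -0.25  0.07] twist -0.0014
```

>>> move_arm([
  [-0.1,-0.28,0.7],
  [-0.1,-0.28,1.4],
  [-0.1,-0.28,2.1],
  [-0.1,-0.28,2.6],
  [-0.1,-0.28,2.8],
], gripper=[0.15,0.15,0.15,0.15,0.15], twist=[0,0,0,0,0])

```text
t: 7.9
eef_pos: [0.4779, 0.2972, 0.1262]
tool_rot: [0.001, 1.0, 0.031, -0.001]
contact_force: [-0.1, 0.6, -2.3]
gripper_width: 0.225
```

```bash
python3 -c "
from h import *
weigh(10)
go(*tr(L,-.060,.036),.1246,L[2])
d=read_camera('top')
cv2.imwrite('pics/top8.png',cv2.cvtColor(d['pixels'],cv2.COLOR_RGB2BGR))
for p in pins(d,(106,225,138,265)): print(np.round(p,2))
cv2.imwrite('pics/c8.png',cv2.resize(cv2.imread('pics/top8.png')[210:275,85:150],None,fx=10,fy=10,interpolation=cv2.INTER_CUBIC)[:600])
"
```

```text
F mean [-3.80e-02 -1.72e-01 -1.71e+00 -1.00e-03  2.00e-02  8.00e-03] sd [0.409 0.506 0.677 0.035 0.026 0.023] se z 0.21394625622665644
t 8.4 pos [0.4786 0.2977 0.128 ] yaw 0.0618 tilt [0.0005 0.0003] F [-0.02 -0.35 -1.14] T [ 0.03 -0.02 -0.01] g 0.226 q [-0.51  0.53 -0.2   1.95  0.16  0.68 -2.32]
-> shift [0.12 0.06 0.34] twist -0.0009
[112.6  227.35 338.  ]
[130.58 236.62 151.  ]
[118.34 236.77  45.  ]
[119.17 260.13 159.  ]
[115.19 264.26  11.  ]
```

View pics/c8.png

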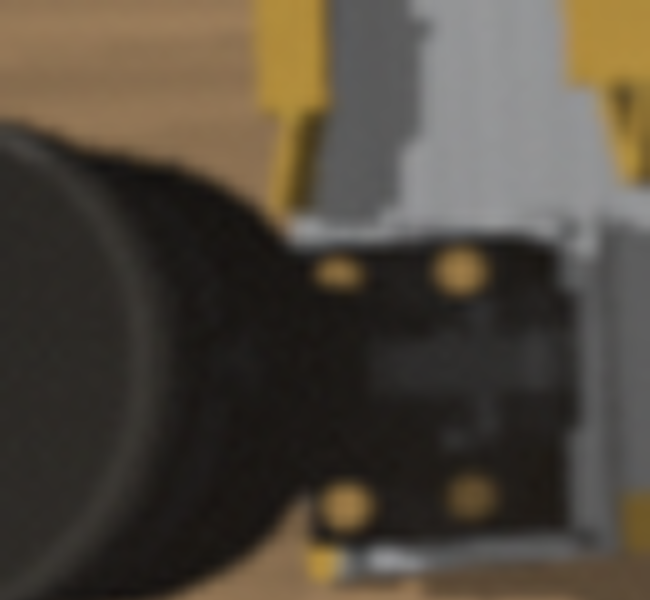

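```bash
python3 -c "
from h import *
d=read_camera('top')
for z in (.049,.0514,.053):
  v,r=fitpins(d,[(130.6,236.6),(119.2,260.1),(131.65,259.1)],[1,2,3],z,[.48,.3,.06])
  print(v,r.round(2),intray(L,v[0],v[1]))
go(*tr(L,-.060,.036),.1246,L[2])
"
```

```text
[0.48036676 0.29815476 0.05968837] [-0.01  0.05  0.08 -0.03 -0.07 -0.01] (np.float64(-0.059434690921252656), np.float64(0.036951480150146876))
[0.48031876 0.29729126 0.05974635] [-0.    0.    0.06 -0.01 -0.06  0.01] (np.float64(-0.05953670412178129), np.float64(0.0360926891791144))
[0.48028676 0.2967156  0.05978519] [ 0.   -0.03  0.05  0.01 -0.05  0.02] (np.float64(-0.05960471213560431), np.float64(0.035520162831287845))
t 8.5 pos [0.4785 0.2977 0.1279] yaw 0.0617 tilt [0.0003 0.0001] F [ 0.22 -0.72 -1.64] T [-0.05  0.01 -0.01] g 0.222 q [-0.51  0.53 -0.2   1.95  0.16  0.68 -2.32]
-> shift [0.13 0.06 0.33] twist -0.001
```

Well aligned (y=36.1 mm). Lower the last ~3 mm.

>>> move_arm([
  [0,0,0.08],
  [0,0,0.16],
  [0,0,0.24],
  [0,0,0.32],
  [0,0,0.36],
], gripper=[0.15,0.15,0.15,0.15,0.15], twist=[0,0,0,0,0])

```text
t: 8.92
eef_pos: [0.4784, 0.2977, 0.124]
tool_rot: [0.0, 1.0, 0.031, -0.0]
contact_force: [-0.1, -1.1, 2.8]
gripper_width: 0.225
```

```bash
python3 -c "
from h import *
weigh(8)
go(*tr(L,.05,.036),.1246,L[2])
"
```

```text
F mean [-0.341 -0.098 -0.272 -0.062  0.111 -0.021] sd [0.615 0.378 0.691 0.028 0.037 0.025] se z 0.24435526545263772
t 9.32 pos [0.4784 0.2977 0.1241] yaw 0.0618 tilt [-0.0001 -0.0001] F [-1.34  0.15 -0.25] T [-0.06  0.16 -0.  ] g 0.225 q [-0.51  0.54 -0.2   1.95  0.17  0.67 -2.32]
-> shift [11.14  0.05 -0.05] twist -0.0009
```

>>> move_arm([
  [0.6,0,0],
  [1.2,0,0],
  [1.8,0,0],
  [2.4,0,0],
  [3.0,0,0],
], gripper=[0.15,0.15,0.15,0.15,0.15], twist=[0,0,0,0,0])

```text
t: 9.73
eef_pos: [0.5091, 0.2995, 0.1241]
tool_rot: [0.0, 1.0, 0.031, -0.0]
contact_force: [-2.2, 0.7, 0.5]
gripper_width: 0.23
```

```bash
python3 -c "
from h import *
weigh(4)
go(*tr(L,.05,.036),.1246,L[2])
"
```

```text
F mean [ 1.352  0.09  -0.833 -0.023 -0.247  0.015] sd [0.555 1.081 0.419 0.054 0.06  0.06 ] se z 0.20942995721499044
t 9.93 pos [0.5092 0.2994 0.1241] yaw 0.0613 tilt [0.0011 0.0004] F [ 0.78 -1.07 -0.13] T [-0.04 -0.25  0.02] g 0.224 q [-0.49  0.57 -0.2   1.89  0.17  0.7  -2.29]
-> shift [ 8.06  0.03 -0.04] twist -0.0014
```

>>> move_arm([
  [0.5,0,0],
  [1.0,0,0],
  [1.5,0,0],
  [2.0,0,0],
  [2.5,0,0],
], gripper=[0.15,0.15,0.15,0.15,0.15], twist=[0,0,0,0,0])

```text
t: 10.35
eef_pos: [0.5337, 0.3011, 0.1241]
tool_rot: [-0.0, 1.0, 0.031, -0.0]
contact_force: [-2.3, 0.1, 2.5]
gripper_width: 0.222
```

```bash
python3 -c "
from h import *
weigh(4)
go(*tr(L,.05,.036),.1246,L[2])
d=read_camera('top')
cv2.imwrite('pics/top9.png',cv2.cvtColor(d['pixels'],cv2.COLOR_RGB2BGR))
cv2.imwrite('pics/c9.png',cv2.resize(cv2.imread('pics/top9.png')[170:240,85:165],None,fx=8,fy=8,interpolation=cv2.INTER_CUBIC)[:600])
"
```

```text
F mean [ 1.147  0.203 -0.196  0.017 -0.225  0.024] sd [0.43  0.509 1.031 0.024 0.071 0.034] se z 0.5156073515623532
t 10.55 pos [0.5344 0.3009 0.1241] yaw 0.0612 tilt [0.0016 0.0004] F [ 1.53  0.42 -0.43] T [ 0.02 -0.24 -0.01] g 0.219 q [-0.47  0.6  -0.19  1.83  0.16  0.73 -2.26]
-> shift [ 5.54  0.02 -0.04] twist -0.0015
```

View pics/c9.png

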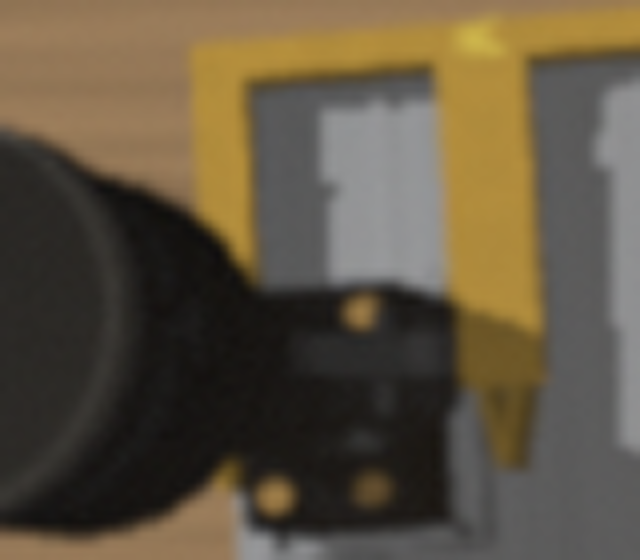

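>>> move_arm([
  [0.5,0,0],
  [1.0,0,0],
  [1.5,0,0],
  [2.0,0,0],
  [2.5,0,0],
], gripper=[0.15,0.15,0.15,0.15,0.15], twist=[0,0,0,0,0])

```text
t: 11.02
eef_pos: [0.5586, 0.3027, 0.1241]
tool_rot: [0.0, 1.0, 0.031, -0.0]
contact_force: [-3.0, 0.0, 3.4]
gripper_width: 0.224
```

>>> move_arm([
  [0.5,0,0],
  [1.0,0,0],
  [1.4,0,0],
  [1.8,0,0],
  [2.2,0,0],
], gripper=[0.15,0.15,0.15,0.15,0.15], twist=[0,0,0,0,0])

```text
t: 11.43
eef_pos: [0.5805, 0.304, 0.1241]
tool_rot: [-0.0, 1.0, 0.031, -0.0]
contact_force: [-3.3, 0.6, 4.7]
gripper_width: 0.223
```

```bash
python3 -c "
from h import *
weigh(4)
go(*tr(L,.05,.036),.1246,L[2])
"
```

```text
F mean [ 5.010e-01  5.990e-01  1.318e+00  1.350e-01 -2.000e-02 -1.000e-03] sd [1.092 0.671 0.671 0.081 0.226 0.019] se z 0.33572633163467885
t 11.63 pos [0.5814 0.3039 0.1242] yaw 0.0615 tilt [0.0022 0.0006] F [1.32 1.56 0.53] T [ 0.15 -0.24  0.02] g 0.222 q [-0.44  0.65 -0.19  1.72  0.16  0.78 -2.22]
-> shift [ 0.83  0.03 -0.04] twist -0.0012
```

>>> move_arm([
  [0.1,0,-0.02],
  [0.2,0,-0.02],
  [0.3,0,-0.02],
  [0.4,0,-0.02],
  [0.5,0,-0.02],
], gripper=[0.15,0.15,0.15,0.15,0.15], twist=[0,0,0,0,0])

```text
t: 12.05
eef_pos: [0.5851, 0.3042, 0.1242]
tool_rot: [0.0, 1.0, 0.031, -0.0]
contact_force: [-2.3, -0.2, 1.6]
gripper_width: 0.228
```

>>> move_arm([
  [0.05,0,0],
  [0.1,0,0],
  [0.15,0,0],
], gripper=[0.15,0.15,0.15], twist=[0,0,0])

```text
t: 12.3
eef_pos: [0.5868, 0.3042, 0.1242]
tool_rot: [0.0, 1.0, 0.031, -0.0]
contact_force: [-1.9, 0.5, -0.2]
gripper_width: 0.227
```

```bash
python3 -c "
from h import *
weigh(3)
go(*tr(L,.05,.036),.1246,L[2])
"
```

```text
F mean [-1.269  0.377  0.14  -0.026  0.284 -0.008] sd [0.624 0.476 0.773 0.054 0.012 0.022] se z 0.4461471143772616
t 12.45 pos [0.587  0.3041 0.1242] yaw 0.0616 tilt [ 0.0003 -0.0002] F [-0.39 -0.24 -0.92] T [-0.06  0.27  0.02] g 0.223 q [-0.44  0.66 -0.19  1.71  0.16  0.79 -2.21]
-> shift [ 0.27  0.03 -0.04] twist -0.0011
```

>>> move_arm([
  [0.05,0,0],
  [0.1,0,0],
  [0.15,0,0],
], gripper=[0.15,0.15,0.15], twist=[0,0,0])

```text
t: 12.7
eef_pos: [0.5884, 0.3043, 0.1242]
tool_rot: [0.0, 1.0, 0.031, 0.0]
contact_force: [-0.3, 0.7, -0.9]
gripper_width: 0.222
```

>>> move_arm([
  [0.05,0,0],
  [0.1,0,0],
  [0.1,0,0],
], gripper=[0.15,0.15,0.15], twist=[0,0,0])

```text
t: 12.95
eef_pos: [0.5888, 0.3044, 0.1242]
tool_rot: [0.0, 1.0, 0.031, -0.001]
contact_force: [-4.2, -0.7, 2.2]
gripper_width: 0.227
```

```bash
python3 -c "
from h import *
weigh(3)
go(*tr(L,.05,.036),.1246,L[2])
"
```

```text
F mean [-4.135 -1.11   2.345 -0.27   0.977 -0.028] sd [0.615 0.324 0.359 0.025 0.059 0.02 ] se z 0.20707823548481602
t 13.1 pos [0.5888 0.3044 0.1242] yaw 0.0619 tilt [-0.0009 -0.0005] F [-4.26 -1.31  2.75] T [-0.29  1.04 -0.02] g 0.224 q [-0.44  0.66 -0.19  1.7   0.16  0.79 -2.21]
-> shift [ 0.08  0.04 -0.04] twist -0.0008
```

>>> move_arm([
  [0.05,0,0],
  [0.1,0,0],
  [0.1,0,0],
], gripper=[0.15,0.15,0.15], twist=[0,0,0])

```text
t: 13.35
eef_pos: [0.5891, 0.3045, 0.1243]
tool_rot: [0.0, 1.0, 0.031, -0.001]
contact_force: [-7.9, -1.3, 5.1]
gripper_width: 0.223
```

```bash
python3 -c "
from h import *
weigh(2)
go(*tr(L,.05,.036),.1246,L[2])
d=read_camera('top')
cv2.imwrite('pics/top10.png',cv2.cvtColor(d['pixels'],cv2.COLOR_RGB2BGR))
cv2.imwrite('pics/c10.png',cv2.resize(cv2.imread('pics/top10.png')[160:235,85:165],None,fx=8,fy=8,interpolation=cv2.INTER_CUBIC)[:600])
"
```

```text
F mean [-6.985 -1.381  5.331 -0.538  1.61  -0.02 ] sd [0.015 0.441 0.029 0.01  0.038 0.011] se z 0.020456317118745872
t 13.45 pos [0.5891 0.3045 0.1243] yaw 0.0622 tilt [-0.0023 -0.001 ] F [-7.   -1.82  5.36] T [-0.55  1.57 -0.03] g 0.224 q [-0.44  0.66 -0.19  1.7   0.16  0.8  -2.21]
-> shift [ 0.05  0.05 -0.03] twist -0.0005
```

View pics/c10.png

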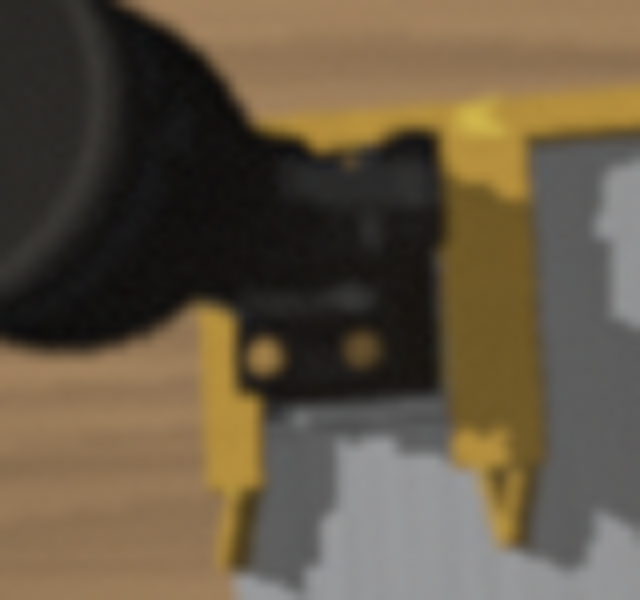

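>>> move_arm([
  [-0.06,0,0],
  [-0.06,0,0],
  [-0.06,0,0],
  [-0.06,0,0],
  [-0.06,0,0],
], gripper=[0.15,0.4,0.45,0.45,0.45], twist=[0,0,0,0,0])

```text
t: 13.92
eef_pos: [0.5904, 0.3046, 0.1244]
tool_rot: [-0.0, 1.0, 0.031, 0.001]
contact_force: [0.4, 0.8, 0.3]
gripper_width: 0.446
```

>>> move_arm([
  [-0.06,0,-1],
  [-0.06,0,-3],
  [-0.06,0,-5.5],
  [-0.06,0,-7.5],
  [-0.06,0,-8],
], gripper=[0.45,0.45,0.45,0.45,0.45], twist=[0,0,0,0,0])

```text
t: 14.33
eef_pos: [0.5909, 0.3055, 0.209]
tool_rot: [-0.002, 1.0, 0.031, 0.003]
contact_force: [-0.3, 0.4, 0.4]
gripper_width: 0.449
```

```bash
python3 -c "
from h import *
go(.470,.0777,.2,-.2657)
d=read_camera('side')
cv2.imwrite('pics/side11.png',cv2.resize(cv2.cvtColor(d['pixels'],cv2.COLOR_RGB2BGR)[220:350,140:320],None,fx=4,fy=4))
"
```

```text
t 14.33 pos [0.5909 0.3055 0.209 ] yaw 0.0615 tilt [0.0059 0.0035] F [-0.32  0.38  0.39] T [ 0.03 -0.    0.01] g 0.449 q [-0.43  0.56 -0.2   1.66  0.13  0.93 -2.19]
-> shift [-13.47  22.     0.75] twist 0.3272
```

View pics/side11.png

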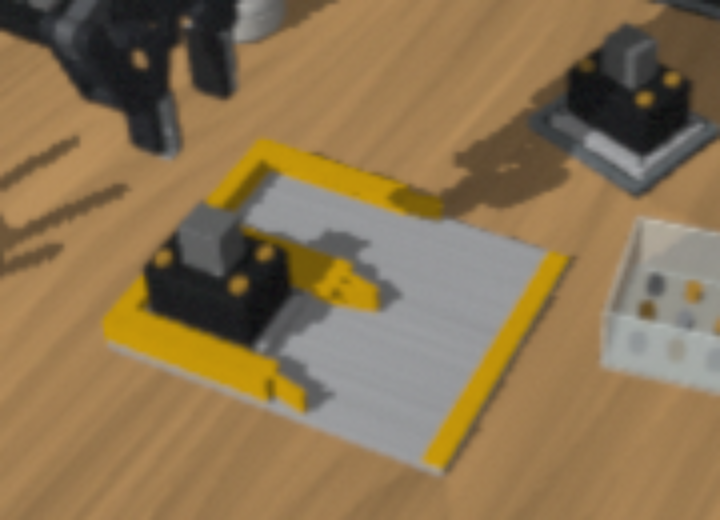

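>>> move_arm([
  [-2.5,4,0],
  [-5,8,0],
  [-7.5,12,0.2],
  [-10,16,0.5],
  [-12.3,20,0.7],
], gripper=[0.8,0.8,0.8,0.8,0.8], twist=[0.07,0.14,0.21,0.27,0.327])

```text
t: 14.8
eef_pos: [0.489, 0.1193, 0.1978]
tool_rot: [0.0, 0.991, -0.134, -0.0]
contact_force: [0.4, -0.8, -0.6]
gripper_width: 0.799
```

```bash
python3 -c "
from h import *
weigh(2)
d=read_camera('top')
v,r=fitpins(d,[p[:2] for p in sorted(pins(d,(95,155,140,215)),key=lambda p:p[1])][:0] or [(0,0)],[0],.048,[.59,.3,.06]) if 0 else (0,0)
cv2.imwrite('pics/c12.png',cv2.resize(cv2.cvtColor(d['pixels'],cv2.COLOR_RGB2BGR)[155:235,95:195],None,fx=6,fy=6,interpolation=cv2.INTER_CUBIC))
for p in pins(d,(113,177,142,208)): print(np.round(p,2))
go(.470,.0777,.2,-.2657)
"
```

```text
F mean [-2.778 -3.397 -1.066 -0.234  0.195  0.004] sd [3.776 4.382 0.555 0.252 0.2   0.027] se z 0.3926469317223899
[ 124.97  181.07 1810.  ]
[128.57 181.5  170.  ]
[116.48 182.5  159.  ]
t 14.95 pos [0.4889 0.1172 0.1977] yaw -0.2703 tilt [-0.0026 -0.0024] F [-0.68  0.8  -0.47] T [ 0.08 -0.05  0.02] g 0.797 q [-0.25  0.34 -0.13  2.05  0.06  0.76 -2.26]
-> shift [-0.76  4.32 -0.22] twist -0.0046
```

View pics/c12.png

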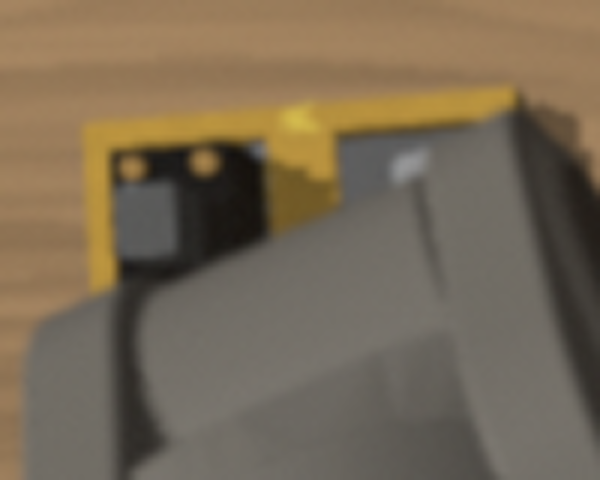

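>>> move_arm([
  [-0.4,2.2,0],
  [-0.8,4.2,0],
  [-0.8,4.2,0],
  [-0.8,4.2,0],
  [-0.8,4.2,0],
], gripper=[0.8,0.8,0.8,0.8,0.8], twist=[-0.004,-0.004,-0.004,-0.004,-0.004])

```text
t: 15.37
eef_pos: [0.4727, 0.0839, 0.1985]
tool_rot: [-0.0, 0.992, -0.13, 0.0]
contact_force: [-0.3, -0.1, -0.2]
gripper_width: 0.8
```

```bash
python3 -c "
from h import *
for i in range(6):
  read_camera('top'); print(np.round(get_obs()['eef_pos'],4))
go(.4701,.0777,.124,-.2657)
"
```

```text
[0.4727 0.084  0.1986]
[0.4727 0.084  0.1985]
[0.4725 0.0838 0.1985]
[0.4724 0.0836 0.1985]
[0.4723 0.0834 0.1985]
[0.4722 0.0832 0.1985]
t 15.67 pos [0.4722 0.0832 0.1985] yaw -0.2602 tilt [0.0001 0.0002] F [ 0.96  1.52 -0.28] T [ 0.02 -0.01 -0.03] g 0.803 q [-0.2   0.3  -0.12  2.1   0.05  0.74 -2.19]
-> shift [-0.07  0.59  7.45] twist 0.0055
```

>>> move_arm([
  [-0.05,0.5,1.5],
  [-0.05,0.5,3],
  [-0.05,0.5,4],
  [-0.05,0.5,4],
  [-0.05,0.5,4],
], gripper=[0.8,0.8,0.8,0.8,0.8], twist=[0.004,0.004,0.004,0.004,0.004])

```text
t: 16.08
eef_pos: [0.4701, 0.078, 0.1582]
tool_rot: [0.0, 0.991, -0.132, -0.001]
contact_force: [0.8, -0.9, 0.8]
gripper_width: 0.799
```

```bash
python3 -c "
from h import *
for i in range(4):
  read_camera('top'); print(np.round(get_obs()['eef_pos'],4))
go(.4701,.0777,.124,-.2657)
"
```

```text
[0.4705 0.0781 0.1588]
[0.4707 0.0781 0.1591]
[0.4708 0.0781 0.1592]
[0.4708 0.0781 0.1593]
t 16.28 pos [0.4708 0.0781 0.1593] yaw -0.2652 tilt [0.0014 0.0004] F [ 1.01 -0.6  -0.24] T [-0.   -0.05 -0.03] g 0.806 q [-0.2   0.37 -0.12  2.14  0.07  0.64 -2.2 ]
-> shift [-0.06  0.05  3.53] twist 0.0005
```

>>> move_arm([
  [-0.05,0.05,1],
  [-0.05,0.05,2],
  [-0.05,0.05,3],
  [-0.05,0.05,3.55],
  [-0.05,0.05,3.55],
], gripper=[0.8,0.8,0.8,0.8,0.8], twist=[0,0,0,0,0])

```text
t: 16.7
eef_pos: [0.4686, 0.0773, 0.1213]
tool_rot: [0.001, 0.991, -0.132, -0.002]
contact_force: [0.4, -0.9, 0.3]
gripper_width: 0.8
```

>>> move_arm([
  [0,0,0],
  [0,0,0],
  [0,0,0],
  [0,0,0],
  [0,0,0],
], gripper=[0.5,0.3,0.15,0.15,0.15], twist=[0,0,0,0,0])

```text
t: 17.12
eef_pos: [0.4701, 0.0779, 0.1234]
tool_rot: [-0.0, 0.991, -0.132, 0.001]
contact_force: [0.6, 1.4, -1.2]
gripper_width: 0.232
```

```bash
python3 -c "
from h import *
d=read_camera('side')
cv2.imwrite('pics/side13.png',cv2.resize(cv2.cvtColor(d['pixels'],cv2.COLOR_RGB2BGR)[180:290,220:370],None,fx=5,fy=5))
weigh(3)
go(.4701,.0777,.124,-.2657)
"
```

```text
F mean [ 0.602  1.831  1.726  0.439 -0.169  0.008] sd [0.487 0.065 0.653 0.029 0.026 0.018] se z 0.37727222109339914
t 17.32 pos [0.4701 0.0779 0.1234] yaw -0.2649 tilt [0.0012 0.0006] F [1.05 1.83 2.65] T [ 0.48 -0.14 -0.02] g 0.225 q [-0.2   0.43 -0.11  2.16  0.08  0.56 -2.21]
-> shift [ 0.01  0.02 -0.06] twist 0.0008
```

View pics/side13.png

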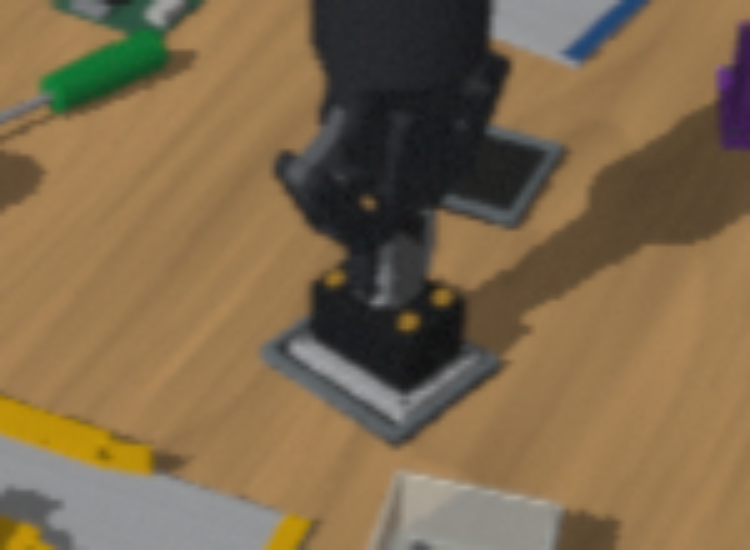

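>>> move_arm([
  [0,0,-0.4],
  [0,0,-0.8],
  [0,0,-1.2],
  [0,0,-1.2],
  [0,0,-1.2],
], gripper=[0.15,0.15,0.15,0.15,0.15], twist=[0,0,0,0,0])

```text
t: 17.73
eef_pos: [0.4695, 0.0773, 0.1352]
tool_rot: [0.0, 0.991, -0.132, 0.0]
contact_force: [0.7, 0.3, -4.9]
gripper_width: 0.221
```

```bash
python3 -c "
from h import *
weigh(16)
go(.4701,.0777,.1354,-.2657)
d=read_camera('side')
cv2.imwrite('pics/side14.png',cv2.resize(cv2.cvtColor(d['pixels'],cv2.COLOR_RGB2BGR)[180:290,220:370],None,fx=5,fy=5))
"
```

```text
F mean [-2.460e-01  8.200e-02 -4.485e+00 -2.000e-03  1.000e-03  0.000e+00] sd [0.526 0.523 0.406 0.037 0.023 0.027] se z 0.10144173305017766
t 18.53 pos [0.4696 0.0775 0.135 ] yaw -0.2651 tilt [ 0. -0.] F [-0.1   0.43 -4.38] T [ 0.   -0.03 -0.01] g 0.223 q [-0.2   0.41 -0.11  2.15  0.08  0.59 -2.21]
-> shift [ 0.04 -0.03 -0.04] twist 0.0006
```

View pics/side14.png

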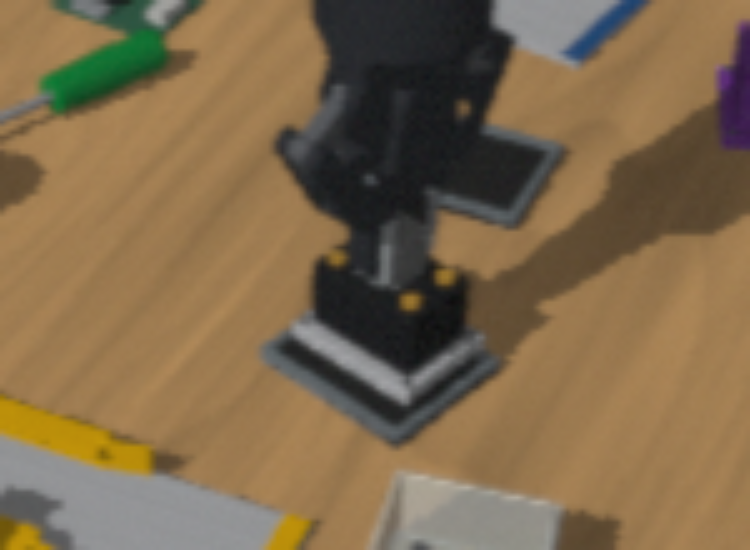

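```bash
python3 -c "
from h import *
print(tr(H,-.06,.036))
go(*tr(H,-.060,.036),.155,H[2])"
```

```text
(np.float64(0.5100559349507381), np.float64(-0.244073914140988))
t 18.58 pos [0.4696 0.0775 0.1351] yaw -0.2652 tilt [ 0. -0.] F [ 0.49  0.31 -3.88] T [0.01 0.01 0.01] g 0.226 q [-0.2   0.41 -0.11  2.15  0.08  0.59 -2.21]
-> shift [12.33 29.97 -1.99] twist -0.1379
```

>>> move_arm([
  [0.5,1,-1.2],
  [1.6,4,-2],
  [2.9,7,-2],
  [4.1,10,-2],
  [5.4,13,-2],
], gripper=[0.15,0.15,0.15,0.15,0.15], twist=[-0.015,-0.03,-0.045,-0.06,-0.075])

```text
t: 19.0
eef_pos: [0.4876, -0.0634, 0.1553]
tool_rot: [0.0, 0.996, -0.094, 0.0]
contact_force: [0.7, 1.3, -4.5]
gripper_width: 0.225
```

```bash
python3 -c "
from h import *
go(*tr(H,-.060,.036),.155,H[2])"
```

```text
t 19.0 pos [ 0.4876 -0.0634  0.1553] yaw -0.1888 tilt [ 0.0003 -0.0001] F [ 0.72  1.28 -4.46] T [-0.   -0.06 -0.02] g 0.225 q [ 0.09  0.39 -0.1   2.11  0.07  0.65 -1.82]
-> shift [ 5.6  17.32  0.03] twist -0.0615
```

>>> move_arm([
  [1.2,3.8,0],
  [2.5,7.6,0],
  [3.7,11.4,0],
  [4.8,14.7,0],
  [5.6,17.3,0],
], gripper=[0.15,0.15,0.15,0.15,0.15], twist=[-0.015,-0.03,-0.045,-0.055,-0.0615])

```text
t: 19.42
eef_pos: [0.5096, -0.2464, 0.1551]
tool_rot: [0.001, 0.998, -0.066, 0.0]
contact_force: [0.8, 0.3, -4.5]
gripper_width: 0.226
```

>>> move_arm([
  [0,0,0.5],
  [0,0,1.0],
  [0,0,1.5],
], gripper=[0.15,0.15,0.15], twist=[0,0,0])

```text
t: 19.67
eef_pos: [0.5097, -0.2419, 0.1394]
tool_rot: [-0.0, 0.998, -0.064, -0.0]
contact_force: [0.8, 0.7, -4.7]
gripper_width: 0.22
```

```bash
python3 -c "
from h import *
for i in range(10):
  d=read_camera('top'); print(np.round(get_obs()['eef_pos'],4))
cv2.imwrite('pics/top15.png',cv2.cvtColor(d['pixels'],cv2.COLOR_RGB2BGR))
cv2.imwrite('pics/c15.png',cv2.resize(cv2.imread('pics/top15.png')[200:275,360:460],None,fx=8,fy=8,interpolation=cv2.INTER_CUBIC))
for p in pins(d,(370,215,420,265)): print(np.round(p,2))
go(*tr(H,-.060,.036),.128,H[2])"
```

```text
[ 0.5093 -0.2409  0.1384]
[ 0.5093 -0.2406  0.1388]
[ 0.5097 -0.2408  0.1393]
[ 0.51   -0.241   0.1398]
[ 0.5102 -0.2413  0.1401]
[ 0.5103 -0.2416  0.1402]
[ 0.5103 -0.2419  0.1403]
[ 0.5102 -0.2421  0.1404]
[ 0.5102 -0.2422  0.1404]
[ 0.5101 -0.2424  0.1403]
[375.66 215.3    7.  ]
[374.66 228.08  22.  ]
[370.12 228.87   5.  ]
[372.63 229.     6.  ]
[373.67 236.06  11.  ]
[396.91 238.43 167.  ]
[408.25 239.75   4.  ]
[371.14 244.91  50.  ]
[373.83 245.26  22.  ]
[376.   246.12   2.  ]
t 20.17 pos [ 0.5101 -0.2424  0.1403] yaw -0.1283 tilt [ 0.0004 -0.0002] F [ 0.02  0.17 -4.31] T [0.02 0.01 0.01] g 0.22 q [ 0.4   0.51 -0.08  1.95  0.06  0.69 -1.42]
-> shift [0.02 0.17 1.23] twist -0.001
```

View pics/c15.png

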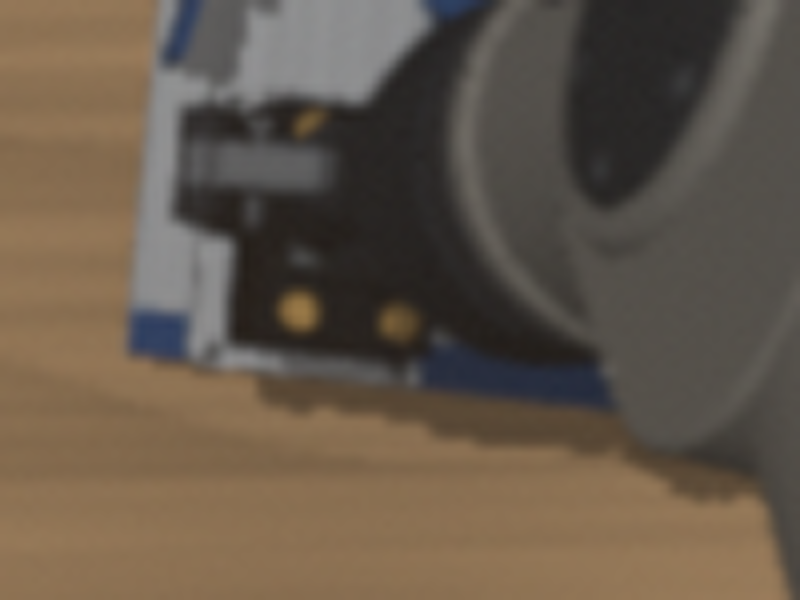

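```bash
python3 -c "
from h import *
d=read_camera('top')
for z in (.062,.064):
  v,r=fitpins(d,[(396.9,238.4),(409.6,239.95)],[2,3],z,[.51,-.24,-.128])
  print(v,r.round(2),intray(H,v[0],v[1]))
  S=np.array([(-.022,.012),(-.022,-.012)]);c,s=np.cos(-.128),np.sin(-.128);P=np.c_[S[:,0]*c-S[:,1]*s,S[:,0]*s+S[:,1]*c]
  r=least_squares(lambda v:(proj(d,np.c_[P+v,[z,z]])-[(396.9,238.4),(409.6,239.95)]).ravel(),[.51,-.24]);print(r.x,r.fun,intray(H,*r.x))
go(*tr(H,-.060,.036),.128,H[2])"
```

```text
[ 0.50951086 -0.24533521 -0.1406692 ] [ 0.06  0.01 -0.06 -0.01] (np.float64(-0.060380531596877014), np.float64(0.03467970508597058))
[ 0.50954797 -0.24505919] [ 0.05077241  0.08452339 -0.05062369 -0.08424758] (np.float64(-0.0603787643176483), np.float64(0.034958210978087316))
[ 0.50943577 -0.24478872 -0.14060736] [ 0.04  0.   -0.04 -0.  ] (np.float64(-0.06052439984119848), np.float64(0.035212240352529706))
[ 0.50947269 -0.24451404] [ 0.03571995  0.08285278 -0.0356107  -0.08262204] (np.float64(-0.060522650303270004), np.float64(0.035489385976440184))
t 20.22 pos [ 0.5101 -0.2425  0.1403] yaw -0.1285 tilt [ 0.0004 -0.0002] F [-0.48 -0.7  -4.91] T [ 0.03  0.02 -0.  ] g 0.223 q [ 0.4   0.51 -0.08  1.95  0.06  0.69 -1.42]
-> shift [0.02 0.16 1.23] twist -0.0012
```

>>> move_arm([
  [0,0,0.4],
  [0,0,0.8],
  [0,0,1.1],
  [0,0,1.3],
  [0,0,1.3],
], gripper=[0.15,0.15,0.15,0.15,0.15], twist=[0,0,0,0,0])

```text
t: 20.63
eef_pos: [0.5095, -0.2425, 0.1263]
tool_rot: [-0.0, 0.998, -0.064, -0.001]
contact_force: [-1.1, 0.0, -4.6]
gripper_width: 0.224
```

```bash
python3 -c "
from h import *
for i in range(6):
  d=read_camera('top')
cv2.imwrite('pics/top16.png',cv2.cvtColor(d['pixels'],cv2.COLOR_RGB2BGR))
cv2.imwrite('pics/c16.png',cv2.resize(cv2.imread('pics/top16.png')[200:275,360:460],None,fx=8,fy=8,interpolation=cv2.INTER_CUBIC))
for p in pins(d,(385,215,420,250)): print(np.round(p,2))
go(*tr(H,-.060,.036),.1244,H[2])"
```

```text
[397.25 214.75   4.  ]
[395.4 238.9 137. ]
[407.09 239.85  32.  ]
t 20.93 pos [ 0.51   -0.2426  0.1272] yaw -0.1288 tilt [ 0.0003 -0.0001] F [-0.22 -0.57 -5.02] T [-0.02  0.04 -0.02] g 0.229 q [ 0.39  0.53 -0.08  1.95  0.06  0.66 -1.42]
-> shift [0.02 0.14 0.28] twist -0.0015
```

View pics/c16.png

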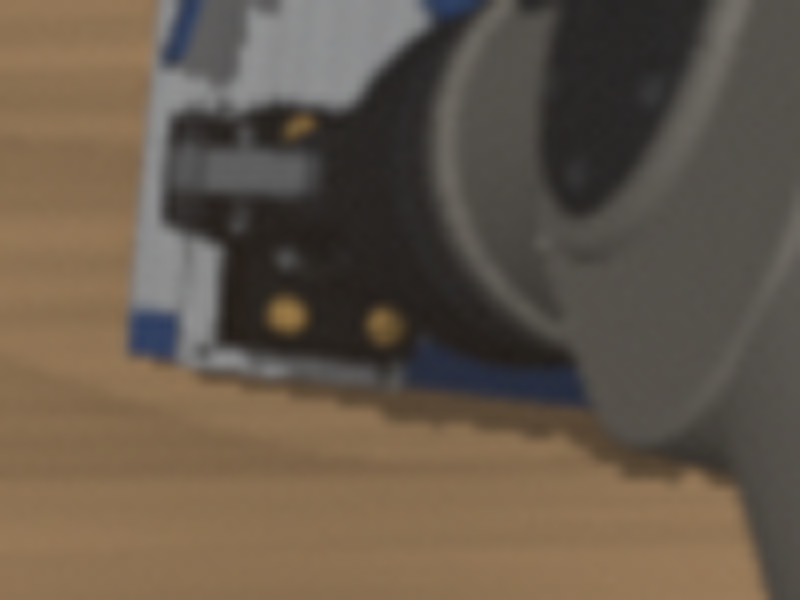

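```bash
python3 -c "
from h import *
d=read_camera('top')
for z in (.0508,):
  S=np.array([(-.022,.012),(-.022,-.012)]);c,s=np.cos(-.128),np.sin(-.128);P=np.c_[S[:,0]*c-S[:,1]*s,S[:,0]*s+S[:,1]*c]
  r=least_squares(lambda v:(proj(d,np.c_[P+v,[z,z]])-[(395.4,238.9),(407.8,240.3)]).ravel(),[.51,-.24]);print(r.x,r.fun,intray(H,*r.x))
"
```

```text
[ 0.50920139 -0.24489845] [-0.01491431  0.01829338  0.01487943 -0.01830767] (np.float64(-0.060742950408699654), np.float64(0.035073648712068306))
```

>>> move_arm([
  [0,0,0.08],
  [0,0,0.16],
  [0,0,0.24],
  [0,0,0.3],
  [0,0,0.32],
], gripper=[0.15,0.15,0.15,0.15,0.15], twist=[0,0,0,0,0])

```text
t: 21.4
eef_pos: [0.51, -0.2425, 0.1244]
tool_rot: [-0.0, 0.998, -0.064, 0.0]
contact_force: [-2.5, 1.2, 5.5]
gripper_width: 0.225
```

```bash
python3 -c "
from h import *
weigh(5)
go(*tr(H,.05,.036),.1244,H[2])"
```

```text
F mean [-2.611  2.225  4.825  0.272  0.625 -0.008] sd [0.329 0.157 0.778 0.043 0.078 0.027] se z 0.3478003190545322
t 21.65 pos [ 0.51   -0.2425  0.1244] yaw -0.1287 tilt [ 0.0002 -0.    ] F [-3.14  2.    5.6 ] T [0.34 0.64 0.  ] g 0.223 q [ 0.39  0.53 -0.08  1.95  0.06  0.66 -1.42]
-> shift [11.02  0.14 -0.  ] twist -0.0014
```

>>> move_arm([
  [0.3,0,-0.05],
  [0.9,0,-0.05],
  [1.5,0,-0.05],
  [2.1,0,-0.05],
  [2.7,0,-0.05],
], gripper=[0.15,0.15,0.15,0.15,0.15], twist=[0,0,0,0,0])

```text
t: 22.07
eef_pos: [0.5354, -0.2463, 0.1244]
tool_rot: [-0.0, 0.998, -0.065, -0.002]
contact_force: [-6.0, 1.8, 7.9]
gripper_width: 0.225
```

```bash
python3 -c "
from h import *
weigh(4)
go(*tr(H,.05,.036),.1244,H[2])"
```

```text
F mean [ 0.507  0.125 -1.371 -0.07  -0.089  0.002] sd [0.57  0.337 2.187 0.041 0.107 0.035] se z 1.093264417382581
t 22.27 pos [ 0.5373 -0.2462  0.1244] yaw -0.1285 tilt [ 0.0015 -0.0005] F [ 0.78  0.09 -1.83] T [-0.09 -0.15  0.06] g 0.225 q [ 0.38  0.56 -0.08  1.89  0.06  0.69 -1.43]
-> shift [8.27 0.12 0.01] twist -0.0012
```

>>> move_arm([
  [0.5,0,0],
  [1.0,0,0],
  [1.5,0,0],
  [2.0,0,0],
  [2.5,0,0],
], gripper=[0.15,0.15,0.15,0.15,0.15], twist=[0,0,0,0,0])

```text
t: 22.68
eef_pos: [0.5598, -0.2493, 0.1244]
tool_rot: [-0.0, 0.998, -0.065, -0.002]
contact_force: [-5.7, 1.6, 7.9]
gripper_width: 0.22
```

```bash
python3 -c "
from h import *
weigh(4)
go(*tr(H,.05,.036),.1244,H[2])
d=read_camera('side')
cv2.imwrite('pics/c17.png',cv2.resize(cv2.cvtColor(d['pixels'],cv2.COLOR_RGB2BGR)[120:220,260:400],None,fx=5,fy=5,interpolation=cv2.INTER_CUBIC))
"
```

```text
F mean [-1.13   0.149  0.733 -0.026  0.286 -0.034] sd [0.931 0.368 1.87  0.039 0.126 0.023] se z 0.9350369984864713
t 22.88 pos [ 0.5614 -0.2493  0.1244] yaw -0.1288 tilt [ 0.0002 -0.0001] F [-1.5   0.19  0.57] T [ 0.    0.34 -0.05] g 0.228 q [ 0.37  0.59 -0.07  1.83  0.06  0.72 -1.44]
-> shift [ 5.84  0.12 -0.  ] twist -0.0015
```

View pics/c17.png

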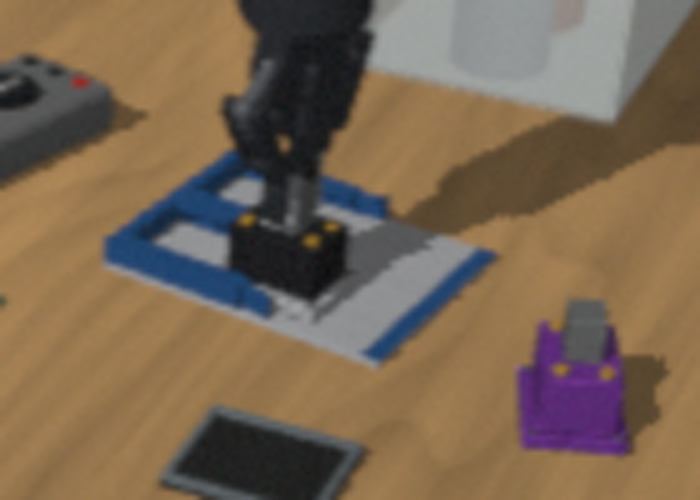

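>>> move_arm([
  [0.4,0,-0.03],
  [0.8,0,-0.03],
  [1.2,0,-0.03],
  [1.6,0,-0.03],
  [2.0,0,-0.03],
], gripper=[0.15,0.15,0.15,0.15,0.15], twist=[0,0,0,0,0])

```text
t: 23.35
eef_pos: [0.5816, -0.2519, 0.1244]
tool_rot: [0.0, 0.998, -0.064, -0.0]
contact_force: [-2.9, -0.1, 0.5]
gripper_width: 0.225
```

```bash
python3 -c "
from h import *
weigh(2)
go(*tr(H,.05,.036),.1244,H[2])
"
```

```text
F mean [ 1.058e+00 -8.960e-01 -2.761e+00 -9.400e-02 -2.130e-01  2.000e-03] sd [0.768 0.06  0.751 0.    0.027 0.009] se z 0.5308514505441208
t 23.45 pos [ 0.5827 -0.2518  0.1245] yaw -0.1281 tilt [ 0.0021 -0.0003] F [ 0.29 -0.96 -2.01] T [-0.09 -0.24 -0.01] g 0.226 q [ 0.36  0.62 -0.07  1.78  0.06  0.74 -1.44]
-> shift [3.69 0.16 0.02] twist -0.0008
```

>>> move_arm([
  [0.4,0,0],
  [0.8,0,0],
  [1.2,0,0],
  [1.6,0,0],
  [2.0,0,0],
], gripper=[0.15,0.15,0.15,0.15,0.15], twist=[0,0,0,0,0])

```text
t: 23.87
eef_pos: [0.6017, -0.2544, 0.1245]
tool_rot: [-0.0, 0.998, -0.064, 0.0]
contact_force: [-1.9, 0.9, -2.8]
gripper_width: 0.225
```

>>> move_arm([
  [0.2,0,0],
  [0.4,0,0],
  [0.6,0,0],
  [0.8,0,0],
  [1.0,0,0],
], gripper=[0.15,0.15,0.15,0.15,0.15], twist=[0,0,0,0,0])

```text
t: 24.28
eef_pos: [0.6113, -0.2557, 0.1245]
tool_rot: [-0.0, 0.998, -0.064, 0.0]
contact_force: [-0.1, -0.5, -4.4]
gripper_width: 0.225
```

```bash
python3 -c "
from h import *
weigh(3)
go(*tr(H,.05,.036),.1244,H[2])
d=read_camera('top')
cv2.imwrite('pics/c18.png',cv2.resize(cv2.cvtColor(d['pixels'],cv2.COLOR_RGB2BGR)[145:220,360:460],None,fx=8,fy=8,interpolation=cv2.INTER_CUBIC))
"
```

```text
F mean [ 0.057  0.046 -4.737 -0.008 -0.061 -0.01 ] sd [1.174 0.465 0.211 0.025 0.079 0.006] se z 0.12180983992946065
t 24.43 pos [ 0.6113 -0.2556  0.1246] yaw -0.1285 tilt [0.0002 0.    ] F [-0.85 -0.17 -4.44] T [-0.04  0.02 -0.  ] g 0.222 q [ 0.35  0.65 -0.07  1.71  0.06  0.78 -1.45]
-> shift [0.81 0.14 0.02] twist -0.0012
```

View pics/c18.png

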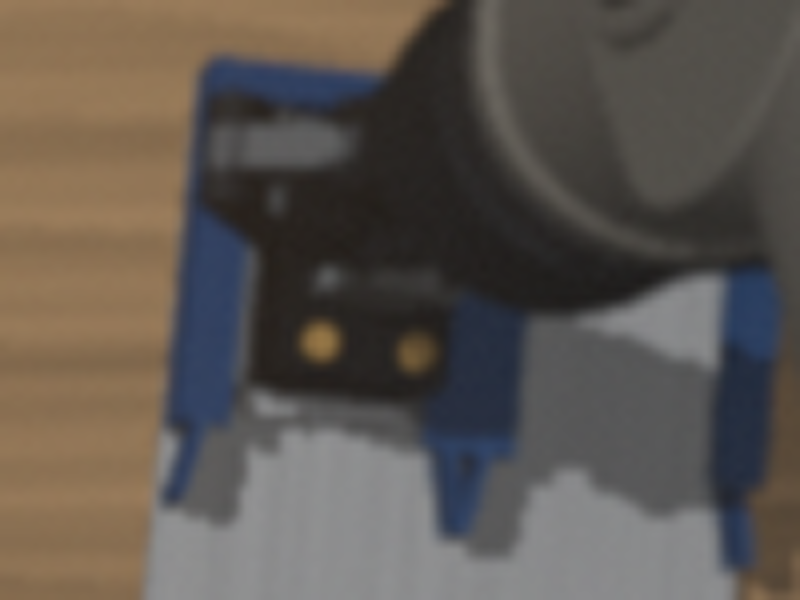

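>>> move_arm([
  [0.1,0,0.03],
  [0.2,0,0.03],
  [0.3,0,0.03],
  [0.4,0,0.03],
  [0.5,0,0.03],
], gripper=[0.15,0.15,0.15,0.15,0.15], twist=[0,0,0,0,0])

```text
t: 24.9
eef_pos: [0.616, -0.2564, 0.1245]
tool_rot: [0.0, 0.998, -0.064, -0.0]
contact_force: [-2.7, 0.4, -1.1]
gripper_width: 0.218
```

>>> move_arm([
  [0.05,0,0],
  [0.1,0,0],
  [0.15,0,0],
  [0.2,0,0],
], gripper=[0.15,0.15,0.15,0.15], twist=[0,0,0,0])

```text
t: 25.23
eef_pos: [0.6179, -0.2566, 0.1245]
tool_rot: [0.0, 0.998, -0.064, -0.0]
contact_force: [-2.5, 0.6, 0.8]
gripper_width: 0.227
```

```bash
python3 -c "
from h import *
weigh(3)
go(*tr(H,.05,.036),.1244,H[2])
"
```

```text
F mean [-2.62   1.032 -0.421 -0.018  0.561 -0.074] sd [0.245 0.284 0.416 0.026 0.045 0.046] se z 0.24044456473462755
t 25.38 pos [ 0.6181 -0.2566  0.1244] yaw -0.1287 tilt [ 0.0001 -0.0001] F [-2.29  1.   -0.72] T [-0.05  0.53 -0.09] g 0.224 q [ 0.35  0.66 -0.07  1.69  0.06  0.79 -1.45]
-> shift [0.13 0.13 0.  ] twist -0.0014
```

>>> move_arm([
  [0.05,0,0],
  [0.1,0,0],
  [0.15,0,0],
], gripper=[0.15,0.15,0.15], twist=[0,0,0])

```text
t: 25.63
eef_pos: [0.6194, -0.2568, 0.1244]
tool_rot: [-0.0, 0.998, -0.064, -0.0]
contact_force: [-3.6, 1.1, 2.2]
gripper_width: 0.225
```

```bash
python3 -c "
from h import *
weigh(2)
go(*tr(H,.05,.036),.1244,H[2])
"
```

```text
F mean [-2.905 -0.129  1.103  0.026  0.783 -0.035] sd [0.355 0.164 0.225 0.026 0.059 0.007] se z 0.1590884174030935
t 25.73 pos [ 0.6196 -0.2568  0.1244] yaw -0.1288 tilt [ 0.0001 -0.    ] F [-2.55 -0.29  0.88] T [ 0.    0.72 -0.04] g 0.226 q [ 0.35  0.67 -0.07  1.69  0.06  0.79 -1.45]
-> shift [-0.03  0.13  0.  ] twist -0.0015
```

>>> move_arm([
  [0.05,0,0],
  [0.1,0,0],
  [0.15,0,0],
], gripper=[0.15,0.15,0.15], twist=[0,0,0])

```text
t: 25.98
eef_pos: [0.621, -0.2569, 0.1245]
tool_rot: [-0.0, 0.998, -0.064, -0.0]
contact_force: [-6.0, 2.5, 4.5]
gripper_width: 0.227
```

```bash
python3 -c "
from h import *
weigh(2)
go(*tr(H,.05,.036),.1244,H[2])
"
```

```text
F mean [-4.363  1.018  3.685  0.156  1.019 -0.118] sd [0.185 0.638 0.132 0.015 0.006 0.028] se z 0.09361433061864678
t 26.08 pos [ 0.6209 -0.2568  0.1244] yaw -0.1287 tilt [-0.0004  0.0002] F [-4.18  0.38  3.55] T [ 0.14  1.03 -0.09] g 0.228 q [ 0.35  0.67 -0.07  1.69  0.06  0.79 -1.45]
-> shift [-0.16  0.14  0.  ] twist -0.0014
```

>>> move_arm([
  [0.05,0,-0.02],
  [0.1,0,-0.02],
  [0.12,0,-0.02],
], gripper=[0.15,0.15,0.15], twist=[0,0,0])

```text
t: 26.33
eef_pos: [0.6213, -0.2569, 0.1245]
tool_rot: [-0.0, 0.998, -0.064, -0.001]
contact_force: [-8.2, 2.0, 6.3]
gripper_width: 0.221
```

```bash
python3 -c "
from h import *
weigh(2)
go(*tr(H,.05,.036),.1244,H[2])
d=read_camera('top')
cv2.imwrite('pics/c19.png',cv2.resize(cv2.cvtColor(d['pixels'],cv2.COLOR_RGB2BGR)[145:220,360:460],None,fx=8,fy=8,interpolation=cv2.INTER_CUBIC))
"
```

```text
F mean [-6.933  1.357  5.235  0.285  1.653 -0.091] sd [0.159 0.059 0.24  0.001 0.018 0.009] se z 0.16981349641741839
t 26.43 pos [ 0.6213 -0.2569  0.1245] yaw -0.1289 tilt [-0.0023  0.0006] F [-7.09  1.3   4.99] T [ 0.28  1.64 -0.08] g 0.223 q [ 0.35  0.67 -0.07  1.68  0.06  0.79 -1.45]
-> shift [-0.2   0.14  0.01] twist -0.0016
```

View pics/c19.png

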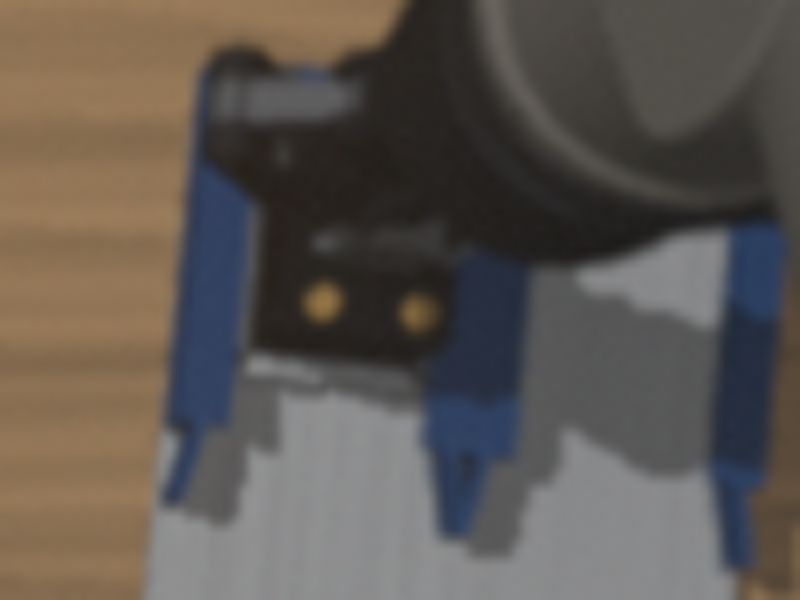

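>>> move_arm([
  [0.05,0,-0.02],
  [0.1,0,-0.02],
  [0.1,0,-0.02],
], gripper=[0.15,0.15,0.15], twist=[0,0,0])

```text
t: 26.73
eef_pos: [0.6216, -0.2569, 0.1246]
tool_rot: [-0.0, 0.998, -0.065, -0.002]
contact_force: [-9.9, 2.7, 6.9]
gripper_width: 0.228
```

>>> move_arm([
  [-0.15,0,0],
  [-0.15,0,0],
  [-0.15,0,0],
  [-0.15,0,0],
  [-0.15,0,0],
], gripper=[0.15,0.4,0.45,0.45,0.45], twist=[0,0,0,0,0])

```text
t: 27.15
eef_pos: [0.6226, -0.257, 0.1251]
tool_rot: [0.0, 0.998, -0.064, 0.001]
contact_force: [1.4, -0.8, 0.0]
gripper_width: 0.453
```

>>> move_arm([
  [0,0,-1],
  [0,0,-3],
  [0,0,-5.5],
  [0,0,-8],
  [0,0,-10],
], gripper=[0.45,0.45,0.45,0.45,0.45], twist=[0,0,0,0,0])

```text
t: 27.57
eef_pos: [0.6225, -0.2572, 0.2277]
tool_rot: [0.0, 0.998, -0.064, 0.001]
contact_force: [0.0, -0.2, 0.3]
gripper_width: 0.449
```

>>> move_arm([
  [-3,-3,0],
  [-6,-6,0],
  [-9,-9,0],
  [-12,-12,0],
  [-14,-15,0],
], gripper=[0.45,0.45,0.45,0.45,0.45], twist=[0,0,0,0,0])

```text
t: 27.98
eef_pos: [0.5001, -0.0896, 0.2256]
tool_rot: [0.0, 0.998, -0.065, 0.0]
contact_force: [0.7, 1.2, -0.1]
gripper_width: 0.449
```

```bash
python3 -c "
from h import *
go(.5,0,.22,0)
a=read_camera('top')['pixels'];b=read_camera('side')['pixels']
cv2.imwrite('pics/c20.png',cv2.cvtColor(np.hstack([cv2.resize(a[140:260,360:480],(400,400),interpolation=cv2.INTER_CUBIC),cv2.resize(a[150:270,90:210],(400,400),interpolation=cv2.INTER_CUBIC)]),cv2.COLOR_RGB2BGR))
cv2.imwrite('pics/side20.png',cv2.cvtColor(b,cv2.COLOR_RGB2BGR))
cv2.imwrite('pics/top20.png',cv2.cvtColor(a,cv2.COLOR_RGB2BGR))
"
```

```text
t 27.98 pos [ 0.5001 -0.0896  0.2256] yaw -0.1299 tilt [ 0.0005 -0.0006] F [ 0.72  1.24 -0.15] T [ 0.03 -0.04 -0.04] g 0.449 q [ 0.16  0.31 -0.13  2.02  0.05  0.82 -1.7 ]
-> shift [-1.17 -8.88  0.55] twist -0.1299
```

View pics/c20.png

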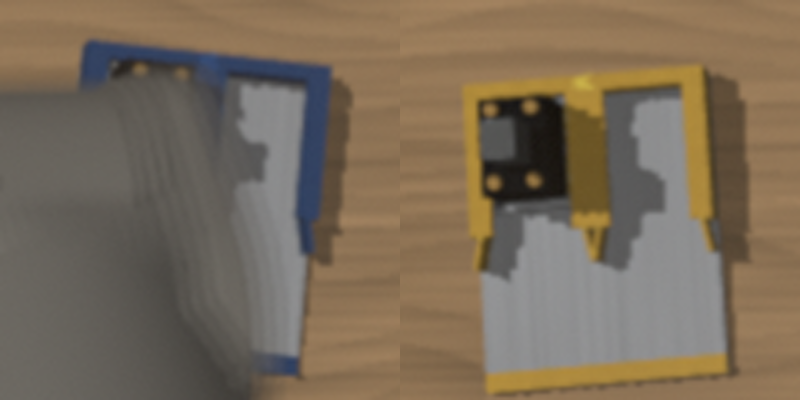

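View pics/side20.png

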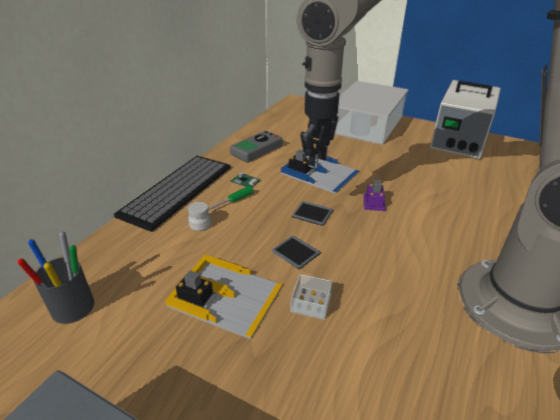

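>>> move_arm([
  [-1,-4,0],
  [-1,-8,0],
  [-1,-12,0],
  [-1,-15,0],
  [-1,-15,0],
], gripper=[0.45,0.45,0.45,0.45,0.45], twist=[0,0,0,0,0])

```text
t: 28.5
eef_pos: [0.5128, 0.0674, 0.2262]
tool_rot: [-0.002, 0.998, -0.06, 0.002]
contact_force: [-0.2, 0.9, 0.6]
gripper_width: 0.45
```

```bash
python3 -c "
from h import *
read_camera('side');d=read_camera('top');a=d['pixels'];b=read_camera('side')['pixels']
cv2.imwrite('pics/c21.png',cv2.cvtColor(np.hstack([cv2.resize(a[140:260,360:480],(400,400),interpolation=cv2.INTER_CUBIC),cv2.resize(b[130:220,260:380],(533,400),interpolation=cv2.INTER_CUBIC)[:,:400]]),cv2.COLOR_RGB2BGR))
for p in pins(d,(393,158,420,190)): print(np.round(p,2))
a=cv2.cvtColor(cv2.imread('pics/top20.png'),cv2.COLOR_BGR2RGB)
for p in pins({'pixels':a},(115,180,136,208)): print(np.round(p,2))
"
```

```text
[401.68 160.69 138.  ]
[413.94 161.86 124.  ]
[399.69 182.58 150.  ]
[412.   183.86 122.  ]
[128.54 181.47 159.  ]
[116.42 182.52 145.  ]
[129.51 203.69 125.  ]
[117.55 204.49 153.  ]
```

View pics/c21.png

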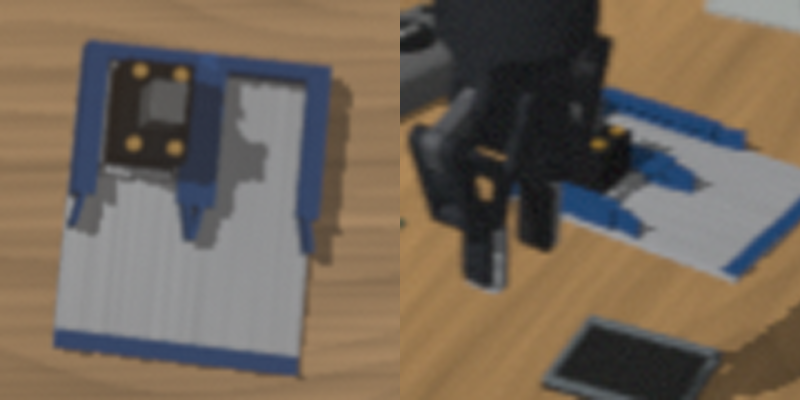

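```bash
python3 -c "
from h import *
d=read_camera('top')
v,r=fitpins(d,[(401.68,160.69),(413.94,161.86),(399.69,182.58),(412,183.86)],[0,1,2,3],.048,[.62,-.257,-.13]);print('H',v,r.round(2),intray(H,*v[:2]))
v,r=fitpins(d,[(116.42,182.52),(128.54,181.47),(117.55,204.49),(129.51,203.69)],[0,1,2,3],.048,[.59,.3,.06]);print('L',v,r.round(2),intray(L,*v[:2]))
"
```

```text
H [ 0.62031392 -0.25897392 -0.12965453] [ 0.01  0.01 -0.05  0.1   0.05 -0.06 -0.01 -0.05] (np.float64(0.05125746616828675), np.float64(0.035218524976066146))
L [0.59007509 0.30410368 0.0607795 ] [ 0.04  0.06 -0.01  0.16 -0.1  -0.03  0.07 -0.19] (np.float64(0.05043081703751985), np.float64(0.03601451211779024))
```

Both modules are home within measurement error, level and released.

```bash
python3 -c "
from h import *
go(.5,0,.22,0); print(hand_in())"
```

```text
t 28.7 pos [0.5118 0.0584 0.2251] yaw -0.1302 tilt [ 0.0005 -0.0007] F [ 0.11 -0.33  0.74] T [-0.03 -0.02  0.04] g 0.451 q [-0.07  0.32 -0.19  2.    0.08  0.83 -2.01]
-> shift [-0.41  5.94  0.51] twist -0.1302
the job is handed in; nothing more can be done
None
```

I sorted both modules and handed the job in at about 28.7 s. Each is against the back stop of a lane and released, with the gripper clear.

| Module (starting position) | Weight by feel | Tray | Final x in tray (home = 50 mm) | Final y in tray (lane = 36 mm) | Push at the stop |
|---|---|---|---|---|---|
| Right-hand cradle | about 1.8 N, roughly 190 g | yellow-edged (light) | 50.4 mm | 36.0 mm | about 7–8 N |
| Left-hand cradle | about 4.5 N, roughly 457 g | blue-edged (heavy) | 51.3 mm | 35.2 mm | about 10 N |

- **Final positions:** These come from the top camera, and both are home within what it can resolve.
- **Heights and bystanders:** By my estimate the modules' tops stayed at or below about 11 cm. I did not touch the purple look-alike or the other bench items, and the late pictures show nothing displaced.
- **Disagreement:** At the blue tray, the camera and the arm's own position differed by about 2 mm sideways. I followed the camera because it sees the module and tray together, and sideways forces while sliding in stayed under 3 N.

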